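# Make up two chromatograph run kits

### The job

Make up the kits for the two chromatographs. The blue tray gets the column with the red sleeve, the amber bottle with the white cap and the flask with the yellow stopper; the white tray gets the column with the green sleeve and the clear bottle with the blue cap: lay each column flat in the long bay, and stand bottles and flask upright on the floor of the square bays, one to a bay. Keep the glassware upright on the way, set it down rather than letting it drop, and leave the blue-sleeved column, the red-capped bottle and the beaker where they are.

Things in the scene. Friction and masses are not known exactly. Their poses are not given: they have to be found in the camera images.
- col_red_mid (a point): Chromatography column lying on the bench: steel tube 10 mm thick with a red sleeve round its middle 60 mm; at each end a hexagonal steel fitting, 19 mm across flats, 18 mm long (grip length between them 76 mm). 125 mm long over the fittings, 139 mm with the small white end plugs; 140 g. This point: middle of the tube, on its axis, 9.5 mm above its support; x along the tube, z up. Goes into the blue tray.
- col_green_mid (a point): Chromatography column lying on the bench: steel tube 10 mm thick with a green sleeve round its middle 60 mm; at each end a hexagonal steel fitting, 19 mm across flats, 18 mm long (grip length between them 76 mm). 125 mm long over the fittings, 139 mm with the small white end plugs; 140 g. This point: middle of the tube, on its axis, 9.5 mm above its support; x along the tube, z up. Goes into the white tray.
- amber_white_mid (a point): Small laboratory bottle standing upright, 46 mm in diameter and 91 mm tall, dark amber glass with a white cap, paper label, about 130 g. The screw cap is 40 mm across and takes up the height from 68 to 91 mm; the body is 46 mm wide up to 54 mm. This point is the centre of the bottle, 45.5 mm above its foot; z up. Goes into the blue tray.
- clear_blue_mid (a point): Small laboratory bottle standing upright, 46 mm in diameter and 91 mm tall, clear glass with a blue cap, paper label, about 130 g. The screw cap is 40 mm across and takes up the height from 68 to 91 mm; the body is 46 mm wide up to 54 mm. This point is the centre of the bottle, 45.5 mm above its foot; z up. Goes into the white tray.
- flask_mid (a point): Clear glass volumetric flask standing upright, 105 mm tall, about 50 g: bulb 39 mm in diameter up to 22 mm, narrowing to a straight neck 12 mm thick between 46 and 89 mm, closed by a yellow stopper 17 mm across from 89 to 105 mm. This point is on its axis, 52.5 mm above its foot (on the neck); z up. Goes into the blue tray.
- tray_blue: Dark blue kit tray, fixed, 148 mm (x) by 168 mm (y), 22 mm high. Origin: centre of its underside, z up. Floor and walls 4 mm thick. Three bays: on the -x side a long one, 66 mm in x (middle x = -37 mm) by 160 mm in y (middle y = 0); on the +x side two square ones, 70 mm in x (middle x = +35 mm) by 78 mm in y (middles y = +41, -41 mm). At the robot's left or right, long bay roughly along world x.
- tray_white: White kit tray, fixed, 148 mm (x) by 168 mm (y), 22 mm high. Origin: centre of its underside, z up. Floor and walls 4 mm thick. Three bays: on the -x side a long one, 66 mm in x (middle x = -37 mm) by 160 mm in y (middle y = 0); on the +x side two square ones, 70 mm in x (middle x = +35 mm) by 78 mm in y (middles y = +41, -41 mm). At the robot's left or right, long bay roughly along world x.
- col_blue_mid (a point): Chromatography column lying on the bench: steel tube 10 mm thick with a blue sleeve round its middle 60 mm; at each end a hexagonal steel fitting, 19 mm across flats, 18 mm long (grip length between them 76 mm). 125 mm long over the fittings, 139 mm with the small white end plugs; 140 g. This point: middle of the tube, on its axis, 9.5 mm above its support; x along the tube, z up. Stays where it is.
- amber_red_mid (a point): Small laboratory bottle standing upright, 46 mm in diameter and 91 mm tall, dark amber glass with a red cap, paper label, about 130 g. The screw cap is 40 mm across and takes up the height from 68 to 91 mm; the body is 46 mm wide up to 54 mm. This point is the centre of the bottle, 45.5 mm above its foot; z up. Stays where it is.
- beaker_mid (a point): Empty clear glass beaker, 42 mm in diameter, 58 mm tall, standing among the stock. This point is its centre, 29 mm above its foot. Stays where it is.
Mind the look-alikes: they are no part of the job. What is shaped like the part that bears amber_white_mid but purple or turquoise is not meant.

How it is judged:
By the outcome, as a careful person would: the job done as asked, in the order asked, and still so for the second after the job is handed in, with the robot touching nothing.
It also fails if it takes over 120 s, if anything falls off the work surface, if the arm or the gripper's body presses on something with over 40 N, if the wrist force passes 120 N, or if a joint passes its speed limit or range.

### The arm

A 6-joint arm with a two-finger parallel gripper is mounted at the origin on the work surface. World frame = base frame: x ahead of the robot, y to its left, z up, the work surface at z = 0. Lengths are in m, angles in rad, forces in N, time in s.
With the tool pointing down it reaches from about 0.4 to 0.925 m from the base axis. Payload 12.5 kg.
Tool frame: the origin (TCP) lies on the centre line of the jaws, within the pads' length; the fingertips stand ahead of it and the grasp point (between the pads) lies 5 mm behind it (robot.nose_length is the z of the fingertips in the tool frame, in m); z points along the fingers, y is the line along which they close (so a half turn about z gives the same grasp; the last joint's range is limited). The gripper opens to 95 mm and grips with 3 to 60 N. Pads are 20 mm wide; open, the fingers measure 119 mm over their backs; the gripper's body (75 mm by 180 mm) begins 59 mm behind the grasp point.
Start: joints at [-1.266, 0.491, 1.559, -0, 1.092, -0.106], TCP at [0.25, -0.573, 0.198] pointing down, gripper open.
Joint ranges: [-3.1, 3.1], [-0.84, 2.19], [0.05, 2.79], [-1.13, 4.28], [0.06, 2.93], [-2.69, 2.69]. Speed limits (rad/s): [2.22, 2.22, 2.79, 3.14, 3.14, 3.14].

### API

Orientations are given as a unit quaternion [w, x, y, z].
In Python, from station import robot gives the robot as it stands.
- The arm moves only by the tool move_arm, never from a script. Its argument "targets" is a list of rows, each an object of numbers: "grip": the opening in per cent of the stroke, from 0 (shut) to 100 (fully open); "x", "y", "z": the shift along the tool's x, y, z in units of 25 mm (1.0 is 25 mm); "spin": the turn about the tool's z in rad. In form: [{"grip": .., "x": .., "y": .., "z": .., "spin": ..}, ...]. A call has 1 to 20 rows; each row is the pose to reach, as a shift and turn from the pose commanded when the call began, along the tool's axes at that moment; what a row does not reach only later rows make up. A row lasts 1/12 s, in which the tool goes at most 41.7 mm and 7.16 degrees, less where a joint would pass 70% of its speed; a pose out of reach is approached as far as the arm can. A call with a gripper value outside its range is refused whole. The fingers move at their own pace and stop on an object; "newtons" is the grip in N (left out, the last holds). Time passes only in rows, so rows that repeat a pose let the fingers close. It gives the time, the measured TCP pose, the force, the opening and the grip force at its end, in the units of the state.
- robot.read_state(): the state, without advancing time (a new reading comes with each control period).
- robot.snapshot(name): name is "scene" or "side" or "wrist"; returns a dict with "color" (400x640x3 uint8, red, green, blue), "K" (3x3 intrinsics, pixels), "rvec" (rotation vector, rad) and "tvec" (3), from world to camera coordinates, as OpenCV has them. Camera axes: x right, y down, z forward; pixel columns grow to the right and rows downward; lengths in m; the calibration is good to about 2 mm. A picture is of the moment at which its call begins. There is no depth.
- robot.sign_off(): hands the job in; it is judged then, once.
The state is a dict: "t": time; "qpos": joint angles; "joint_velocities": joint speeds; "joint_efforts": joint torques, N m; "ee_pos": TCP position; "ee_rot": TCP orientation; "force": force on the tool from outside, world axes, zero at the start; "ft_torque": the same for the moment, N m; "grip_width": finger opening in m; "gripper_force": force on a finger pad.
Only numpy, scipy, OpenCV 4.12 (cv2) and the standard library are available. Lean on these libraries where they do the work, as an engineer would, in place of code of your own. Each camera call takes 0.05 s, during which the arm holds its last target. There are 200 camera calls.

## Working session

There is one attempt and no reset: what is moved stays moved. The work goes in short steps, Python scripts to look and compute and a tool call to move; the robot and the scene stay as the last step left them, time stands still between calls to the robot, and variables do not carry over. Pictures are saved under pics/ and viewed, at most 14 in all, crops included, and the job is handed in when it is done.

Besides the shell and the picture viewer there is one more tool, called after "Call:" by a JSON object that holds its "fn" and its "kwargs". move_arm: Moves the arm, as the interface text tells. Its arguments: {"type":"object","properties":{"targets":{"type":"array"},"newtons":{"type":"number"}},"required":["targets"]}

```bash
mkdir -p pics
cat > h.py <<'E'
import cv2, numpy as np
from station import robot
def snap(n, f=None):
    s=robot.snapshot(n)
    if f: cv2.imwrite('pics/'+f, cv2.cvtColor(s['color'],cv2.COLOR_RGB2BGR))
    return s
def ray(s,uv):
    R,_=cv2.Rodrigues(np.array(s['rvec'],float)); t=np.array(s['tvec'],float).ravel()
    d=R.T@np.linalg.inv(s['K'])@np.array([uv[0],uv[1],1.]); return -R.T@t,d
def onz(s,uv,z):
    c,d=ray(s,uv); return c+d*(z-c[2])/d[2]
def proj(s,p):
    return cv2.projectPoints(np.array(p,float).reshape(-1,3),np.array(s['rvec'],float),np.array(s['tvec'],float),np.array(s['K'],float),None)[0].reshape(-1,2)
E
python3 - <<'E'
from h import *
for n in('scene','side'):
    s=snap(n,n+'0.png'); print(n,ray(s,(320,200)))
print(robot.read_state(), robot.nose_length)
E
```

```text
scene (array([ 1.02539123, -0.33085335,  0.76535725]), array([-0.50325369,  0.36292332, -0.7842713 ]))
side (array([0.16333259, 0.57010057, 0.88109592]), array([ 0.35798336, -0.560344  , -0.74699952]))
{'t': 0.1, 'qpos': array([-1.26559776e+00,  4.91491587e-01,  1.55938659e+00,  8.12741147e-06,
        1.09166594e+00, -1.05591564e-01]), 'joint_velocities': array([ 0.00024936, -0.00177645, -0.00074331, -0.0010483 , -0.0005979 ,
        0.00017584]), 'joint_efforts': array([ 2.06347569e-03, -6.13624549e+01, -2.58606309e+01,  6.93283556e-02,
        4.70197317e-02, -7.77418927e-05]), 'ee_pos': array([ 0.24954455, -0.57277977,  0.19702562]), 'ee_rot': array([-4.73722870e-04,  9.78980757e-01,  2.03952080e-01, -4.38135534e-05]), 'force': array([-0.28907731,  0.31886949,  0.0398771 ]), 'ft_torque': array([ 0.0111241 , -0.01795888,  0.00606633]), 'gripper_force': 0.0, 'grip_width': 0.09513056970559515} 0.014
```

View pics/scene0.png

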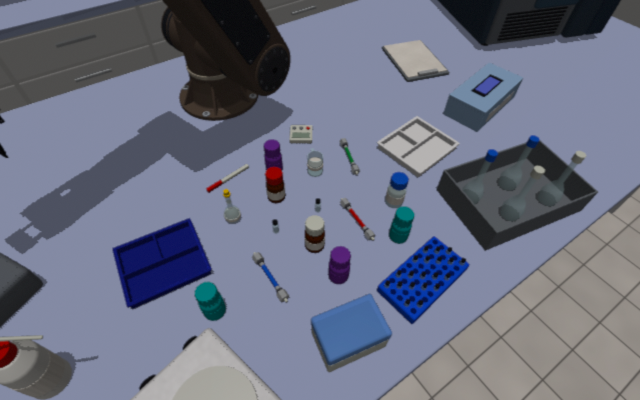

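View pics/side0.png

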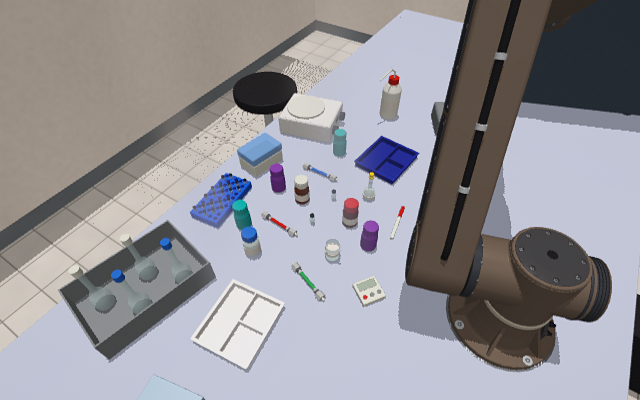

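The scene view shows the blue tray (~(162,262)) and the white tray (418,145). The amber/white bottle is at (315,235), the clear/blue bottle at (397,190) and the flask at (231,207). The red column is at (357,218), green at (349,155) and blue at (270,276). The side view shows the same items.

```bash
cat >> h.py <<'E'
def blob(s,uv,r,f):
    """mask f(H,S,V) within r of uv -> contour centroid, (min-area rect), area"""
    hsv=cv2.cvtColor(s['color'],cv2.COLOR_RGB2HSV).astype(int)
    m=f(hsv[...,0],hsv[...,1],hsv[...,2]).astype(np.uint8)
    z=np.zeros_like(m); cv2.circle(z,(int(uv[0]),int(uv[1])),r,1,-1); m&=z
    cs,_=cv2.findContours(m,cv2.RETR_EXTERNAL,cv2.CHAIN_APPROX_NONE)
    if not cs: return None,None,0
    c=max(cs,key=cv2.contourArea); M=cv2.moments(c)
    if M['m00']==0: return None,None,0
    return np.array([M['m10'],M['m01']])/M['m00'],cv2.minAreaRect(c),M['m00']
def tri(a,b):
    (p,d),(q,e)=a,b
    A=np.c_[d,-e]; k=np.linalg.lstsq(A,q-p,rcond=None)[0]
    u,v=p+d*k[0],q+e*k[1]; return (u+v)/2,np.linalg.norm(u-v)
red=lambda h,s,v:((h<6)|(h>172))&(s>150)&(v>70)
green=lambda h,s,v:(h>50)&(h<85)&(s>120)&(v>50)
blue=lambda h,s,v:(h>100)&(h<125)&(s>170)&(v>60)
yellow=lambda h,s,v:(h>18)&(h<35)&(s>130)&(v>80)
white=lambda h,s,v:(s<45)&(v>110)
E
cat > m.py <<'E'
from h import *
a,b=snap('scene'),snap('side')
np.set_printoptions(precision=4,suppress=True)
for n,ua,ub,r,f in [('red',(357,218),(279,224),22,red),('green',(349,155),(307,280),22,green),('blue',(270,276),(319,172),22,blue),
  ('wcap',(315,225),(302,182),14,white),('bcap',(399,180),(249,234),14,blue),('stop',(226,193),(371,176),9,yellow),('rcap',(275,175),(350,205),14,red),]:
    ca,ra,aa=blob(a,ua,r,f); cb,rb,ab=blob(b,ub,r,f)
    if ca is None or cb is None: print(n,ca,cb); continue
    p,e=tri(ray(a,ca),ray(b,cb)); print(n,ca,cb,aa,ab,p,'gap',e)
    if n in('red','green','blue') :
        for s,rr in((a,ra),(b,rb)):
            q=cv2.boxPoints(rr); i=0 if np.linalg.norm(q[0]-q[1])>np.linalg.norm(q[1]-q[2]) else 1
            A,B=(q[i]+q[(i+3)%4])/2,(q[(i+1)%4]+q[(i+2)%4])/2
            A,B=onz(s,A,.0095),onz(s,B,.0095); print('   yaw',np.arctan2(*(B-A)[1::-1]),np.linalg.norm(A-B),(A+B)/2)
# trays: hull of colour blob; corners
for n,ua,ub,f in [('tb',(162,262),(387,160),lambda h,s,v:(h>112)&(h<128)&(s>180)&(v<150)),('tw',(418,145),(239,324),lambda h,s,v:(s<40)&(v>100))]:
    for s,u in((a,ua),(b,ub)):
        hsv=cv2.cvtColor(s['color'],cv2.COLOR_RGB2HSV).astype(int)
        m=f(hsv[...,0],hsv[...,1],hsv[...,2]).astype(np.uint8); z=np.zeros_like(m); cv2.circle(z,u,60,1,-1); m&=z
        m=cv2.morphologyEx(m,cv2.MORPH_CLOSE,np.ones((7,7)))
        c=max(cv2.findContours(m,cv2.RETR_EXTERNAL,cv2.CHAIN_APPROX_NONE)[0],key=cv2.contourArea)
        w=np.array([onz(s,p[0],.022)[:2] for p in c],np.float32)*1000
        print(n,cv2.contourArea(c),cv2.minAreaRect(w))
E
python3 m.py
python3 -c "
from h import *
a=snap('scene')['color'];c1=cv2.resize(a[205:315,95:225],None,fx=3,fy=3);c2=cv2.resize(a[105:215,330:460],None,fx=3,fy=3)
cv2.imwrite('pics/t.png',np.hstack([c1,c2])[...,::-1])"
```

```text
red [356.1742 217.5465] [278.1949 222.8513] 55.5 32.5 [0.6355 0.0603 0.0114] gap 0.002405262953915927
   yaw -0.087431650253478 0.05718243272078417 [0.6334 0.0605 0.0095]
   yaw 3.0643884002498414 0.05755613798399681 [0.638  0.0601 0.0095]
green [348.6071 154.5714] [306.9623 280.1132] 28.0 53.0 [0.4563 0.1743 0.0123] gap 0.002319204462391529
   yaw -0.35210214073267004 0.054023427735600635 [0.4526 0.1756 0.0095]
   yaw 2.789547359356393 0.05743536196002206 [0.4586 0.1737 0.0095]
blue [269.247  275.1415] None
wcap [314.2495 222.3182] [302.083  179.8132] 242.5 456.0 [ 0.633  -0.0632  0.0884] gap 0.0025491025240248605
bcap [398.8953 180.6248] [249.0189 233.3113] 207.0 159.0 [0.643  0.1729 0.0817] gap 0.000644786916421236
stop [226.2688 192.9355] [371.2368 175.1579] 31.0 19.0 [ 0.4629 -0.1835  0.0975] gap 0.001242379012585486
rcap [273.3962 173.6724] [351.2794 202.5877] 175.0 86.5 [ 0.4635 -0.0636  0.0879] gap 0.0012340330842503333
tb 5063.5 ((492.4051818847656, -365.8932800292969), (171.96417236328125, 158.9825439453125), 84.16835021972656)
tb 1095.0 ((486.6789245605469, -359.268798828125), (183.92620849609375, 154.64955139160156), 84.4305419921875)
tw 2521.0 ((535.857666015625, 351.6656799316406), (164.89918518066406, 194.7351531982422), 6.887335777282715)
tw 10896.0 ((529.8927612304688, 352.7237548828125), (300.5238037109375, 279.07135009765625), 1.3510942459106445)
```

View pics/t.png

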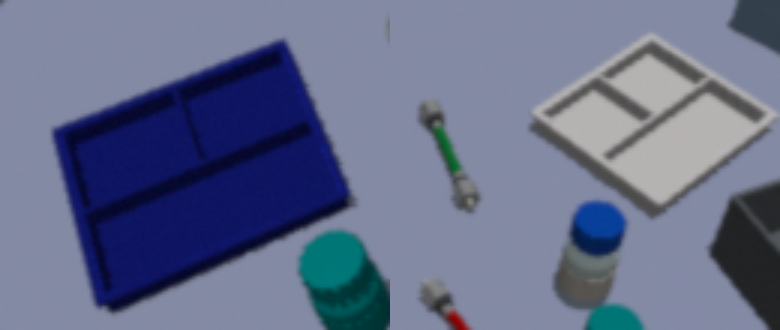

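The crop shows both trays. On the blue tray the rim corners are at about (113,248), (190,219), (212,271), (129,304), with the long bay on the lower edge. On the white tray they are at about (378,143), (417,117), (458,143), (418,174), with the long bay on the lower-right edge.

Run:
```python
from h import *
np.set_printoptions(precision=4,suppress=True)
a=snap('scene')
# order: A,B on bay(square,+x) side ; C,D on long bay side (C adjacent B)
for n,q in dict(blue=[(113.3,248.3),(190,218.7),(211.7,271),(129.3,304)],white=[(377.7,143.3),(417.3,117),(458.3,143.3),(418.3,173.8)]).items():
    if n=='white': q=[q[0],q[1],q[2],q[3]]
    P=np.array([onz(a,p,.022)[:2] for p in q]); c=P.mean(0)
    print(n,P.tolist(),c,[round(float(np.linalg.norm(P[i]-P[(i+1)%4])),4) for i in range(4)])
    x=(P[0]+P[1]-P[2]-P[3])/2; print('tray x yaw',np.arctan2(x[1],x[0]))
    for l,(i,j) in dict(e1=(0,1),e2=(3,2),f1=(3,0),f2=(2,1)).items():
        d=P[j]-P[i]; print(l,np.arctan2(d[1],d[0]))
from scipy.spatial.transform import Rotation as R
w=snap('wrist','w0.png'); st=robot.read_state(); q=st['ee_rot']; T=R.from_quat(np.r_[q[1:],q[0]])
print('tool axes',T.as_matrix()); c,d=ray(w,(320,200)); print('cam in tool',T.inv().apply(c-st['ee_pos']),T.inv().apply(d),w['K'][0,0])
```

```text
blue [[0.40439039646036246, -0.4421003534386406], [0.4234474817016386, -0.2712582534892581], [0.577501685089337, -0.2875926693446601], [0.5525184103216132, -0.454272259623367]] [ 0.4895 -0.3638] [0.1719, 0.1549, 0.1685, 0.1486]
tray x yaw 3.047536123580459
e1 1.4597076192703167
e2 1.4220158909709915
f1 3.0596053186746524
f2 3.0359570247775673
white [[0.47289054143873643, 0.2614486285123204], [0.4517180085654129, 0.433365845197884], [0.5992326900053151, 0.4501627446080406], [0.6205838552622208, 0.27541914828498393]] [0.5361 0.3551] [0.1732, 0.1485, 0.176, 0.1484]
tray x yaw -3.0377447312831225
e1 1.6933346852815443
e2 1.6923793461645529
f1 -3.047281852101725
f2 -3.028215017919463
tool axes [[ 0.9168  0.3993 -0.0001]
 [ 0.3993 -0.9168  0.0002]
 [ 0.     -0.0002 -1.    ]]
cam in tool [ 0.0703  0.0003 -0.1874] [-0.254   0.0067  0.9672] 298.88878054148904
```

```bash
cat >> h.py <<'E'
from scipy.spatial.transform import Rotation
np.set_printoptions(precision=4,suppress=True)
def phi():
    q=robot.read_state()['ee_rot']; M=Rotation.from_quat(np.r_[q[1:],q[0]]).as_matrix(); return np.arctan2(M[1,0],M[0,0]),M
def go(x,y,z,f=None):
    p,M=phi(); f=p if f is None else f
    st=robot.read_state(); d=M.T@(np.array([x,y,z])-st['ee_pos'])
    sp=-(f-p); q1=np.arctan2(y,x)
    print('at',st['ee_pos'],'phi',round(p,3),'t',st['t'],'-> x %.2f y %.2f z %.2f spin %.3f  rows>=%d q6~%.2f'%(*(d/.025),sp,max(np.linalg.norm(d)/.0417,abs(sp)/.125)+1,q1+1.571-f))
E
python3 -c "
from h import *
go(.6355,.060,.16,-.085)"
```

```text
at [ 0.2496 -0.573   0.1974] phi 0.411 t 0.35 -> x 24.26 y -17.05 z 1.50 spin 0.496  rows>=18 q6~1.75
```

Call:
{"fn": "move_arm", "kwargs": {"targets": [{"x": 24.3, "y": -17, "z": 1.5, "spin": 0.496, "grip": 40}, {"x": 24.3, "y": -17, "z": 1.5, "spin": 0.496, "grip": 40}, {"x": 24.3, "y": -17, "z": 1.5, "spin": 0.496, "grip": 40}, {"x": 24.3, "y": -17, "z": 1.5, "spin": 0.496, "grip": 40}, {"x": 24.3, "y": -17, "z": 1.5, "spin": 0.496, "grip": 40}, {"x": 24.3, "y": -17, "z": 1.5, "spin": 0.496, "grip": 40}, {"x": 24.3, "y": -17, "z": 1.5, "spin": 0.496, "grip": 40}, {"x": 24.3, "y": -17, "z": 1.5, "spin": 0.496, "grip": 40}, {"x": 24.3, "y": -17, "z": 1.5, "spin": 0.496, "grip": 40}, {"x": 24.3, "y": -17, "z": 1.5, "spin": 0.496, "grip": 40}, {"x": 24.3, "y": -17, "z": 1.5, "spin": 0.496, "grip": 40}, {"x": 24.3, "y": -17, "z": 1.5, "spin": 0.496, "grip": 40}, {"x": 24.3, "y": -17, "z": 1.5, "spin": 0.496, "grip": 40}, {"x": 24.3, "y": -17, "z": 1.5, "spin": 0.496, "grip": 40}, {"x": 24.3, "y": -17, "z": 1.5, "spin": 0.496, "grip": 40}, {"x": 24.3, "y": -17, "z": 1.5, "spin": 0.496, "grip": 40}, {"x": 24.3, "y": -17, "z": 1.5, "spin": 0.496, "grip": 40}, {"x": 24.3, "y": -17, "z": 1.5, "spin": 0.496, "grip": 40}, {"x": 24.3, "y": -17, "z": 1.5, "spin": 0.496, "grip": 40}, {"x": 24.3, "y": -17, "z": 1.5, "spin": 0.496, "grip": 40}]}}

```text
t: 2.02
ee_pos: [0.6371, 0.0609, 0.1593]
ee_rot: [0.0, 0.999, -0.041, -0.0]
force: [-0.5, -0.8, -0.2]
grip_width: 0.038
gripper_force: 0.0
```

```bash
cat >> h.py <<'E'
def colm(s,uv,r,f,z=.0095):
    c,rr,a=blob(s,uv,r,f); q=cv2.boxPoints(rr); i=0 if np.linalg.norm(q[0]-q[1])>np.linalg.norm(q[1]-q[2]) else 1
    A,B=onz(s,(q[i]+q[(i+3)%4])/2,z),onz(s,(q[(i+1)%4]+q[(i+2)%4])/2,z)
    y=np.arctan2(*(B-A)[1::-1]); y=(y+np.pi/2)%np.pi-np.pi/2
    print('col',c,'mid',(A+B)/2,'len',np.linalg.norm(A-B),'yaw',y); return (A+B)/2,y
E
python3 -c "
from h import *
w=snap('wrist','w1.png'); g=proj(w,[.6355,.06,.0095])[0]; print(g)
m,y=colm(w,g,70,red); go(m[0],m[1],.016,y)"
```

```text
[318.4688 185.8009]
col [318.4928 187.3556] mid [0.6335 0.0601 0.0095] len 0.05903036292765954 yaw -0.08137419731344941
at [0.6366 0.0596 0.1596] phi -0.084 t 2.0667 -> x -0.12 y -0.01 z 5.74 spin -0.002  rows>=4 q6~1.75
```

View pics/w1.png

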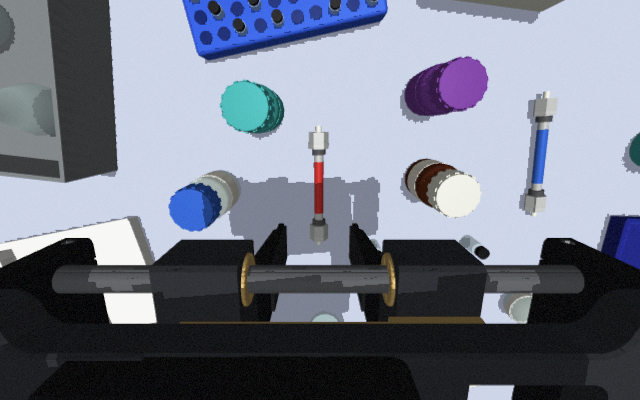

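The wrist view shows the red column at (318,187), lined up with the jaws, with the clear/blue bottle (195,205) and the amber/white bottle (453,192) on either side. The gripper body reaches ±90 mm, so I'm checking clearance to both caps.

```bash
python3 -c "
from h import *
w=snap('wrist')
for u,f,n in(((195,207),blue,'bcap'),((457,194),white,'wcap')):
    c,r,a=blob(w,u,30,f); print(n,c,r,a,onz(w,c,.091),onz(w,c,.08))
go(.6335,.055,.016,-.083)"
```

```text
bcap [193.4628 206.2952] ((194.0, 206.50001525878906), (44.72135925292969, 50.535133361816406), 63.43495178222656) 1746.0 [0.643 0.17  0.091] [0.6403 0.175  0.08  ]
wcap [459.386  195.3707] ((459.10003662109375, 194.69998168945312), (55.02362823486328, 59.45081329345703), 18.434947967529297) 2441.5 [ 0.6334 -0.0657  0.091 ] [ 0.6302 -0.0708  0.08  ]
at [0.6364 0.0588 0.1598] phi -0.085 t 2.1167 -> x -0.10 y 0.16 z 5.75 spin -0.002  rows>=4 q6~1.74
```

Call:
{"fn": "move_arm", "kwargs": {"targets": [{"x": -0.1, "y": 0.22, "z": 0.5, "grip": 40}, {"x": -0.1, "y": 0.22, "z": 1.5, "grip": 40}, {"x": -0.1, "y": 0.22, "z": 2.5, "grip": 40}, {"x": -0.1, "y": 0.22, "z": 3.5, "grip": 40}, {"x": -0.1, "y": 0.22, "z": 4.5, "grip": 40}, {"x": -0.1, "y": 0.22, "z": 5.3, "grip": 40}, {"x": -0.1, "y": 0.22, "z": 5.74, "grip": 40}, {"x": -0.1, "y": 0.22, "z": 5.74, "grip": 40}, {"x": -0.1, "y": 0.22, "z": 5.74, "grip": 25}, {"x": -0.1, "y": 0.22, "z": 5.74, "grip": 15}, {"x": -0.1, "y": 0.22, "z": 5.74, "grip": 5}, {"x": -0.1, "y": 0.22, "z": 5.74, "grip": 5}, {"x": -0.1, "y": 0.22, "z": 5.74, "grip": 5}, {"x": -0.1, "y": 0.22, "z": 5.74, "grip": 5}, {"x": -0.1, "y": 0.22, "z": 5.74, "grip": 5}, {"x": -0.1, "y": 0.22, "z": 5.74, "grip": 5}], "newtons": 30}}

```text
invalid input
```

Call:
{"fn": "move_arm", "kwargs": {"targets": [{"x": -0.1, "y": 0.22, "z": 0.5, "spin": 0, "grip": 40}, {"x": -0.1, "y": 0.22, "z": 1.5, "spin": 0, "grip": 40}, {"x": -0.1, "y": 0.22, "z": 2.5, "spin": 0, "grip": 40}, {"x": -0.1, "y": 0.22, "z": 3.5, "spin": 0, "grip": 40}, {"x": -0.1, "y": 0.22, "z": 4.5, "spin": 0, "grip": 40}, {"x": -0.1, "y": 0.22, "z": 5.3, "spin": 0, "grip": 40}, {"x": -0.1, "y": 0.22, "z": 5.74, "spin": 0, "grip": 40}, {"x": -0.1, "y": 0.22, "z": 5.74, "spin": 0, "grip": 40}, {"x": -0.1, "y": 0.22, "z": 5.74, "spin": 0, "grip": 25}, {"x": -0.1, "y": 0.22, "z": 5.74, "spin": 0, "grip": 15}, {"x": -0.1, "y": 0.22, "z": 5.74, "spin": 0, "grip": 5}, {"x": -0.1, "y": 0.22, "z": 5.74, "spin": 0, "grip": 5}, {"x": -0.1, "y": 0.22, "z": 5.74, "spin": 0, "grip": 5}, {"x": -0.1, "y": 0.22, "z": 5.74, "spin": 0, "grip": 5}, {"x": -0.1, "y": 0.22, "z": 5.74, "spin": 0, "grip": 5}, {"x": -0.1, "y": 0.22, "z": 5.74, "spin": 0, "grip": 5}], "newtons": 30}}

```text
t: 3.45
ee_pos: [0.6339, 0.054, 0.0166]
ee_rot: [0.0, 0.999, -0.043, 0.0]
force: [-0.5, -0.4, 0.2]
grip_width: 0.0048
gripper_force: 0.0
```

```bash
python3 -c "
from h import *
w=snap('wrist')['color']; a=snap('scene')['color'][140:290,270:470]
cv2.imwrite('pics/m.png',np.vstack([cv2.resize(w,(533,333)),cv2.resize(a,(533,260))])[...,::-1]); print(robot.read_state()['grip_width'],robot.nose_length)"
```

```text
0.005023081964943946 0.014
```

View pics/m.png

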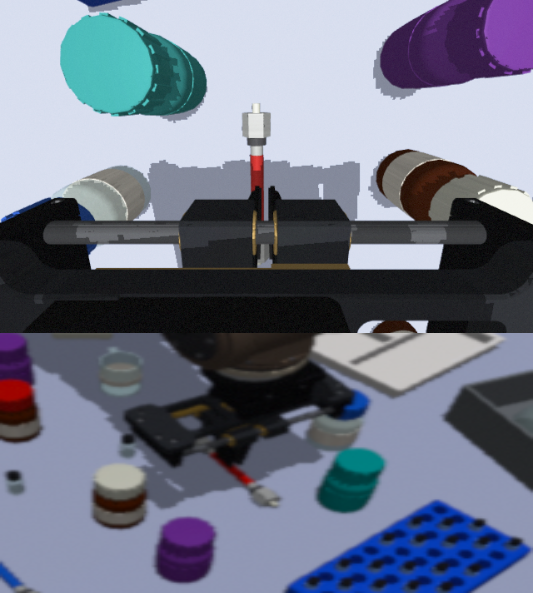

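The wrist crop (top) shows the tube between the fingers at (262,200), but the opening stopped at the commanded 5 % with no force. I'll shut the fingers fully and read the force.

Call:
{"fn": "move_arm", "kwargs": {"targets": [{"x": 0, "y": 0, "z": 0, "spin": 0, "grip": 0}, {"x": 0, "y": 0, "z": 0, "spin": 0, "grip": 0}, {"x": 0, "y": 0, "z": 0, "spin": 0, "grip": 0}, {"x": 0, "y": 0, "z": 0, "spin": 0, "grip": 0}]}}

```text
t: 3.88
ee_pos: [0.6339, 0.0539, 0.0165]
ee_rot: [0.0, 0.999, -0.043, -0.0]
force: [-0.4, 0.1, -0.1]
grip_width: 0.0004
gripper_force: 0.0
```

```bash
python3 -c "
from h import *
w=snap('wrist'); print({k:robot.read_state()[k] for k in('grip_width','gripper_force','force','ee_pos')})
c=w['color'][130:330,220:420]
# tip and tube projection
for p in ([.6335,.06,.0095],[.634,.054,.0166]): print(proj(w,p))
for z in(-.005,0,.0095,.02,.03): print(z,onz(w,(312,200),z),onz(w,(312,140),z))
colm(w,(310,200),60,red)
cv2.imwrite('pics/m2.png',cv2.resize(c,None,fx=3,fy=3)[...,::-1])"
```

```text
{'grip_width': 0.00015424009301472514, 'gripper_force': 0.0, 'force': array([0.3612, 0.7526, 0.0901]), 'ee_pos': array([0.6339, 0.0539, 0.0165])}
[[308.6648 228.326 ]]
[[317.2455 230.5929]]
-0.005 [ 0.6497  0.0565 -0.005 ] [ 0.6921  0.0527 -0.005 ]
0 [0.651  0.0563 0.    ] [0.6924 0.0526 0.    ]
0.0095 [0.6534 0.0559 0.0095] [0.6929 0.0523 0.0095]
0.02 [0.6562 0.0554 0.02  ] [0.6935 0.0521 0.02  ]
0.03 [0.6588 0.055  0.03  ] [0.6941 0.0518 0.03  ]
col [307.878  206.9551] mid [0.6452 0.0594 0.0095] len 0.03622904864098465 yaw -0.09307492909613657
```

View pics/m2.png

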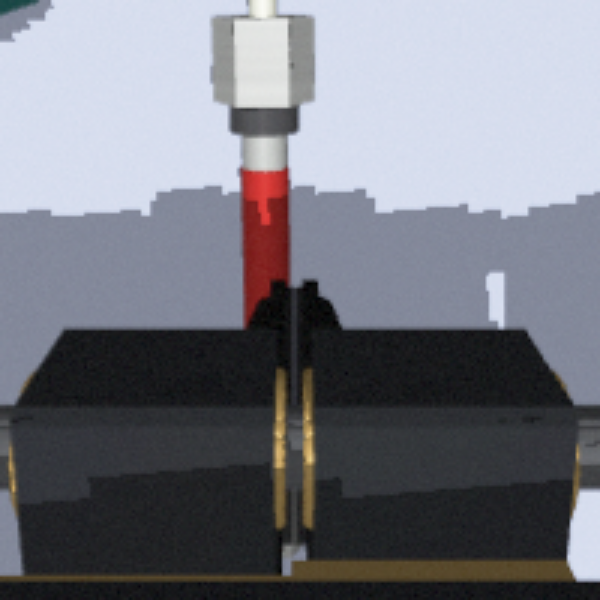

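The closer crop shows the shut fingers at (293,300) above or beside the tube, which hasn't moved (x 243–288), so the real tip height is in doubt. I'm checking it from the fixed cameras.

```bash
python3 -c "
from h import *
out=[]
for n in('scene','side'):
    s=snap(n); g=proj(s,[.6339,.0539,.0165])[0]; t=proj(s,[.6339,.0539,.0025])[0]; print(n,g,t)
    x,y=int(g[0])-35,int(g[1])-40; c=cv2.resize(s['color'][y:y+80,x:x+70],None,fx=5.5,fy=5.5,interpolation=cv2.INTER_CUBIC); print(x,y); out.append(c)
cv2.imwrite('pics/m3.png',np.hstack(out)[...,::-1])"
```

```text
scene [354.3311 217.1536] [353.8458 220.5404]
319 177
side [280.1745 220.5114] [280.5599 223.4165]
245 180
```

View pics/m3.png

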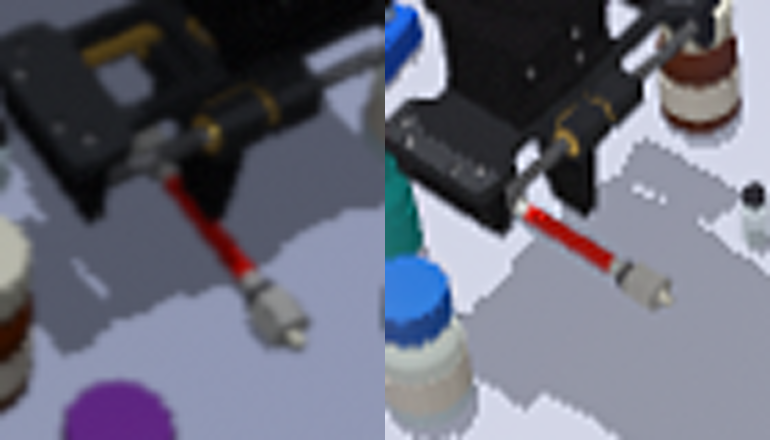

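```bash
python3 -c "
from h import *
a,b=snap('scene'),snap('side')
print(tri(ray(a,(358,216)),ray(b,(281.4,218.5))))
print(robot.read_state()['ee_pos'], phi())"
```

```text
(array([0.6356, 0.0549, 0.0244]), np.float64(0.012586918579251604))
[0.6339 0.0539 0.0165] (np.float64(-0.08522384659685556), array([[ 0.9964, -0.0851,  0.0001],
       [-0.0851, -0.9964, -0.0001],
       [ 0.0001,  0.0001, -1.    ]]))
```

The tips triangulate to z ≈ 0.024 and have to be above the tube top (0.0145), so they sit higher than nose_length implies. I'll open, go down 10 mm and close again.

Call:
{"fn": "move_arm", "kwargs": {"targets": [{"x": 0, "y": 0, "z": 0, "spin": 0, "grip": 40}, {"x": 0, "y": 0, "z": 0, "spin": 0, "grip": 40}, {"x": 0, "y": 0, "z": 0, "spin": 0, "grip": 40}, {"x": 0, "y": 0, "z": 0, "spin": 0, "grip": 40}, {"x": 0, "y": 0, "z": 0, "spin": 0, "grip": 40}, {"x": 0, "y": 0, "z": 0.1, "spin": 0, "grip": 40}, {"x": 0, "y": 0, "z": 0.2, "spin": 0, "grip": 40}, {"x": 0, "y": 0, "z": 0.3, "spin": 0, "grip": 40}, {"x": 0, "y": 0, "z": 0.4, "spin": 0, "grip": 40}, {"x": 0, "y": 0, "z": 0.4, "spin": 0, "grip": 40}]}}

```text
t: 4.97
ee_pos: [0.6336, 0.0539, 0.0058]
ee_rot: [0.0, 0.999, -0.043, -0.0]
force: [-0.6, -0.3, 0.5]
grip_width: 0.0382
gripper_force: 0.0
```

```bash
python3 -c "
from h import *
out=[]
for n in('scene','side'):
    s=snap(n); g=proj(s,[.6339,.0539,.0065])[0]; print(n,g)
    x,y=int(g[0])-35,int(g[1])-40; c=cv2.resize(s['color'][y:y+80,x:x+70],None,fx=5.5,fy=5.5,interpolation=cv2.INTER_CUBIC); print(x,y); out.append(c)
cv2.imwrite('pics/m4.png',np.hstack(out)[...,::-1])"
```

```text
scene [353.9833 219.5808]
318 179
side [280.4505 222.5921]
245 182
```

View pics/m4.png

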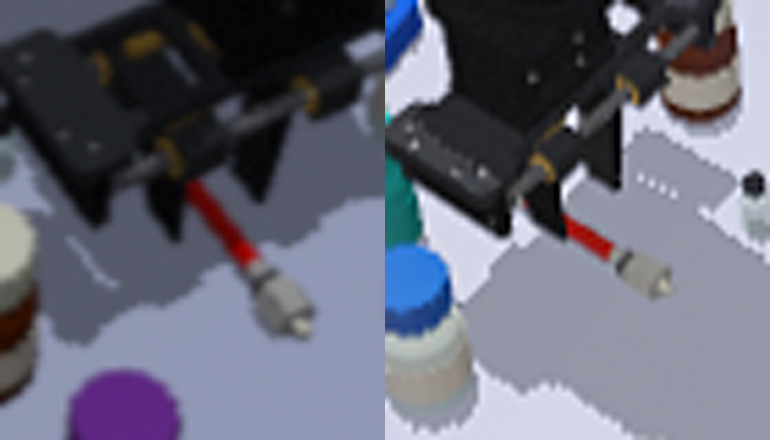

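```bash
python3 -c "
from h import *
a,b=snap('scene'),snap('side')
print(tri(ray(a,(350.4,222.3)),ray(b,(286.3,216.2))),tri(ray(a,(365.6,215.4)),ray(b,(277.2,224.7))))"
```

```text
(array([0.6343, 0.0338, 0.0139]), np.float64(0.01322284674390029)) (array([0.6385, 0.0754, 0.0146]), np.float64(0.015219036900621406))
```

Call:
{"fn": "move_arm", "kwargs": {"targets": [{"x": 0, "y": 0, "z": 0.08, "spin": 0, "grip": 40}, {"x": 0, "y": 0, "z": 0.16, "spin": 0, "grip": 40}, {"x": 0, "y": 0, "z": 0.24, "spin": 0, "grip": 40}, {"x": 0, "y": 0, "z": 0.24, "spin": 0, "grip": 40}, {"x": 0, "y": 0, "z": 0.24, "spin": 0, "grip": 20}, {"x": 0, "y": 0, "z": 0.24, "spin": 0, "grip": 0}, {"x": 0, "y": 0, "z": 0.24, "spin": 0, "grip": 0}, {"x": 0, "y": 0, "z": 0.24, "spin": 0, "grip": 0}, {"x": 0, "y": 0, "z": 0.24, "spin": 0, "grip": 0}, {"x": 0, "y": 0, "z": 0.24, "spin": 0, "grip": 0}], "newtons": 15}}

```text
t: 6.0
ee_pos: [0.6339, 0.0539, 0.0006]
ee_rot: [0.0, 0.999, -0.043, 0.0]
force: [-0.0, 1.2, 0.4]
grip_width: 0.004
gripper_force: 0.0
```

Call:
{"fn": "move_arm", "kwargs": {"targets": [{"x": 0, "y": 0, "z": 0, "spin": 0, "grip": 40}, {"x": 0, "y": 0, "z": 0, "spin": 0, "grip": 40}, {"x": 0, "y": 0, "z": 0, "spin": 0, "grip": 40}, {"x": 0, "y": 0, "z": 0, "spin": 0, "grip": 40}, {"x": 0, "y": 0, "z": 0, "spin": 0, "grip": 40}]}}

```text
t: 6.42
ee_pos: [0.6339, 0.0539, 0.0005]
ee_rot: [0.0, 0.999, -0.043, -0.0]
force: [1.3, 1.0, 0.2]
grip_width: 0.0317
gripper_force: 0.0
```

```bash
python3 -c "
from h import *
w=snap('wrist'); s=robot.read_state(); print(s['ee_pos'],s['grip_width'],s['force'],s['ft_torque'])
colm(w,(312,200),60,red)
cv2.imwrite('pics/m5.png',cv2.resize(w['color'][120:320,200:440],None,fx=3,fy=3)[...,::-1])"
```

```text
[0.6339 0.054  0.0005] 0.03474886404633177 [-0.1613  0.54   -0.2823] [0.0232 0.0305 0.0062]
col [307.6835 225.2494] mid [0.6403 0.0599 0.0095] len 0.045513688066603254 yaw -0.09391889222268901
```

View pics/m5.png

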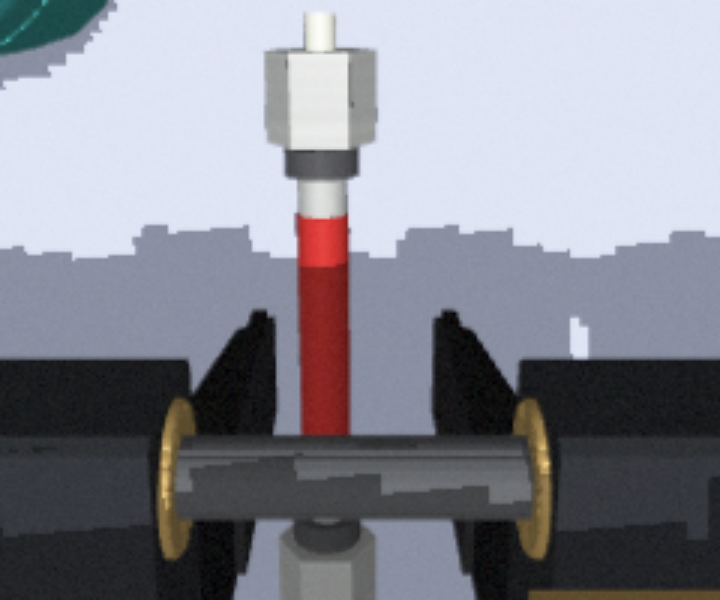

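The crop shows the tube at x≈325, untouched between the open tips (274 and 433), so the tips are still over it. I'll go down another 8 mm and close.

Call:
{"fn": "move_arm", "kwargs": {"targets": [{"x": 0, "y": 0, "z": 0.08, "spin": 0, "grip": 40}, {"x": 0, "y": 0, "z": 0.16, "spin": 0, "grip": 40}, {"x": 0, "y": 0, "z": 0.24, "spin": 0, "grip": 40}, {"x": 0, "y": 0, "z": 0.32, "spin": 0, "grip": 40}, {"x": 0, "y": 0, "z": 0.32, "spin": 0, "grip": 40}, {"x": 0, "y": 0, "z": 0.32, "spin": 0, "grip": 20}, {"x": 0, "y": 0, "z": 0.32, "spin": 0, "grip": 0}, {"x": 0, "y": 0, "z": 0.32, "spin": 0, "grip": 0}, {"x": 0, "y": 0, "z": 0.32, "spin": 0, "grip": 0}, {"x": 0, "y": 0, "z": 0.32, "spin": 0, "grip": 0}, {"x": 0, "y": 0, "z": 0.32, "spin": 0, "grip": 0}], "newtons": 15}}

```text
t: 7.38
ee_pos: [0.634, 0.054, -0.0073]
ee_rot: [0.0, 0.999, -0.043, 0.0]
force: [-0.9, 0.5, 1.5]
grip_width: 0.0096
gripper_force: 15.0
```

Call:
{"fn": "move_arm", "kwargs": {"targets": [{"x": 0, "y": 0, "z": 0, "spin": 0, "grip": 25}, {"x": 0, "y": 0, "z": 0, "spin": 0, "grip": 25}, {"x": 0, "y": 0, "z": 0, "spin": 0, "grip": 25}, {"x": 0, "y": 0, "z": 0.08, "spin": 0, "grip": 25}, {"x": 0, "y": 0, "z": 0.16, "spin": 0, "grip": 25}, {"x": 0, "y": 0, "z": 0.16, "spin": 0, "grip": 0}, {"x": 0, "y": 0, "z": 0.16, "spin": 0, "grip": 0}, {"x": 0, "y": 0, "z": 0.16, "spin": 0, "grip": 0}, {"x": 0, "y": 0, "z": 0.16, "spin": 0, "grip": 0}, {"x": 0, "y": 0, "z": 0.16, "spin": 0, "grip": 0}], "newtons": 30}}

```text
t: 8.22
ee_pos: [0.6338, 0.0539, -0.0115]
ee_rot: [0.0, 0.999, -0.043, -0.0]
force: [-0.7, -0.8, -1.6]
grip_width: 0.009
gripper_force: 30.0
```

```bash
python3 -c "
from h import *
s=robot.read_state(); print(s['grip_width'],s['force'],s['gripper_force'])
go(.5253,-.3669,.14,1.464)"
```

```text
0.008997635218917365 [-0.6698 -0.841  -1.6353] 29.9998077750206
at [ 0.6338  0.0539 -0.0115] phi -0.085 t 8.2167 -> x -2.89 y 17.14 z -6.06 spin -1.549  rows>=13 q6~-0.50
```

Call:
{"fn": "move_arm", "kwargs": {"targets": [{"x": 0, "y": 0, "z": -0.4, "spin": 0, "grip": 0}, {"x": 0, "y": 0, "z": -1.4, "spin": 0, "grip": 0}, {"x": 0, "y": 0, "z": -3, "spin": 0, "grip": 0}, {"x": 0, "y": 0, "z": -4.5, "spin": 0, "grip": 0}, {"x": 0, "y": 0, "z": -6, "spin": 0, "grip": 0}, {"x": -0.2, "y": 1, "z": -6, "spin": -0.1, "grip": 0}, {"x": -0.4, "y": 2.5, "z": -6, "spin": -0.2, "grip": 0}, {"x": -0.7, "y": 4, "z": -6, "spin": -0.32, "grip": 0}, {"x": -1, "y": 5.5, "z": -6, "spin": -0.44, "grip": 0}, {"x": -1.2, "y": 7, "z": -6, "spin": -0.56, "grip": 0}, {"x": -1.4, "y": 8.5, "z": -6, "spin": -0.68, "grip": 0}, {"x": -1.7, "y": 10, "z": -6, "spin": -0.8, "grip": 0}, {"x": -2, "y": 11.5, "z": -6, "spin": -0.92, "grip": 0}, {"x": -2.2, "y": 13, "z": -6, "spin": -1.04, "grip": 0}, {"x": -2.4, "y": 14.5, "z": -6, "spin": -1.16, "grip": 0}, {"x": -2.7, "y": 16, "z": -6, "spin": -1.28, "grip": 0}, {"x": -2.9, "y": 17.1, "z": -6, "spin": -1.4, "grip": 0}, {"x": -2.9, "y": 17.1, "z": -6, "spin": -1.5, "grip": 0}, {"x": -2.9, "y": 17.1, "z": -6, "spin": -1.549, "grip": 0}, {"x": -2.9, "y": 17.1, "z": -6, "spin": -1.549, "grip": 0}]}}

```text
t: 9.88
ee_pos: [0.5248, -0.3664, 0.1391]
ee_rot: [0.0, 0.744, 0.669, 0.0]
force: [-1.0, -0.5, -0.9]
grip_width: 0.009
gripper_force: 30.0
```

```bash
python3 -c "
from h import *
w=snap('wrist','w2.png'); s=robot.read_state(); print(s['grip_width'],s['gripper_force'],s['force'])
go(.5253,-.3669,-.0065,1.464)"
```

```text
0.008664659756798318 29.999223053455353 [-0.8687  1.0583 -1.8535]
at [ 0.5251 -0.366   0.1391] phi 1.462 t 9.9333 -> x -0.04 y 0.01 z 5.82 spin -0.002  rows>=4 q6~-0.50
```

View pics/w2.png

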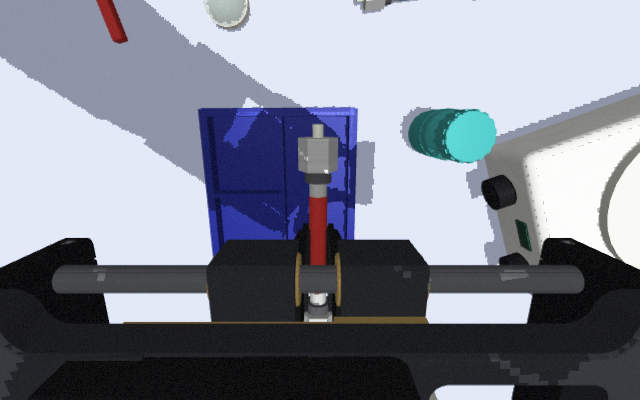

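The red column is held firmly at (318,200), above the long bay (divider at x≈284, outer wall at x≈352). A turquoise bottle at (470,135) and the white hotplate are nearby, so I'm checking tray fit and body clearance.

```bash
python3 -c "
from h import *
w=snap('wrist'); p,M=phi(); T=robot.read_state()['ee_pos']
def q(u,z,n): P=onz(w,u,z); print(n,P,'tool',(M.T@(P-T))*1000)
q((470,135),.091,'turq'); q((200,109),.022,'cornerL'); q((357,108),.022,'cornerR'); q((284,118),.022,'divider top'); q((284,190),.022,'div junction'); q((485,200),.06,'plate?'); q((485,200),.0,'plate0')
a=snap('scene'); q2=lambda u,z: print(onz(a,u,z))
q2((207,290),.091);q2((205,337),.06);q2((160,372),.06)
"
```

```text
turq [ 0.6482 -0.3186  0.091 ] tool [ 60.1777 117.1291  48.0653]
cornerL [ 0.4196 -0.2717  0.022 ] tool [  81.9993 -115.2954  116.9997]
cornerR [ 0.572  -0.2873  0.022 ] tool [ 83.0343  37.9732 117.0394]
divider top [ 0.5    -0.2889  0.022 ] tool [ 73.573  -33.4998 117.023 ]
div junction [ 0.4901 -0.3609  0.022 ] tool [  1.0067 -35.4998 117.0392]
plate? [ 0.6783 -0.3822  0.06  ] tool [  0.2953 153.9222  79.0887]
plate0 [ 0.7111 -0.4015  0.    ] tool [-15.361  188.6064 139.1014]
[ 0.6504 -0.3156  0.091 ]
[ 0.7155 -0.3562  0.06  ]
[ 0.7272 -0.4439  0.06  ]
```

Call:
{"fn": "move_arm", "kwargs": {"targets": [{"x": 0, "y": 0.03, "z": 1, "spin": 0, "grip": 0}, {"x": 0, "y": 0.03, "z": 2.4, "spin": 0, "grip": 0}, {"x": 0, "y": 0.03, "z": 3.8, "spin": 0, "grip": 0}, {"x": 0, "y": 0.03, "z": 4.8, "spin": 0, "grip": 0}, {"x": 0, "y": 0.03, "z": 5.3, "spin": 0, "grip": 0}, {"x": 0, "y": 0.03, "z": 5.6, "spin": 0, "grip": 0}, {"x": 0, "y": 0.03, "z": 5.7, "spin": 0, "grip": 0}, {"x": 0, "y": 0.03, "z": 5.8, "spin": 0, "grip": 0}, {"x": 0, "y": 0.03, "z": 5.82, "spin": 0, "grip": 0}, {"x": 0, "y": 0.03, "z": 5.82, "spin": 0, "grip": 0}, {"x": 0, "y": 0.03, "z": 5.82, "spin": 0, "grip": 0}]}}

```text
t: 10.95
ee_pos: [0.5264, -0.3663, -0.0059]
ee_rot: [0.001, 0.744, 0.668, 0.0]
force: [1.3, 0.8, -2.0]
grip_width: 0.0095
gripper_force: 30.0
```

Call:
{"fn": "move_arm", "kwargs": {"targets": [{"x": 0, "y": 0, "z": 0.04, "spin": 0, "grip": 0}, {"x": 0, "y": 0, "z": 0.06, "spin": 0, "grip": 0}, {"x": 0, "y": 0, "z": 0.06, "spin": 0, "grip": 0}]}}

```text
t: 11.2
ee_pos: [0.5263, -0.3662, -0.0076]
ee_rot: [0.001, 0.744, 0.668, 0.0]
force: [-1.6, 1.0, 5.1]
grip_width: 0.0088
gripper_force: 30.0
```

Call:
{"fn": "move_arm", "kwargs": {"targets": [{"x": 0, "y": 0, "z": 0, "spin": 0, "grip": 24}, {"x": 0, "y": 0, "z": 0, "spin": 0, "grip": 24}, {"x": 0, "y": 0, "z": 0, "spin": 0, "grip": 24}, {"x": 0, "y": 0, "z": -0.5, "spin": 0, "grip": 24}, {"x": 0, "y": 0, "z": -1.5, "spin": 0, "grip": 24}, {"x": 0, "y": 0, "z": -3, "spin": 0, "grip": 24}, {"x": 0, "y": 0, "z": -4.5, "spin": 0, "grip": 50}, {"x": 0, "y": 0, "z": -6, "spin": 0, "grip": 65}, {"x": 0, "y": 0, "z": -7, "spin": 0, "grip": 65}, {"x": 0, "y": 0, "z": -7, "spin": 0, "grip": 65}], "newtons": 25}}

```text
t: 12.03
ee_pos: [0.5277, -0.3671, 0.1735]
ee_rot: [0.005, 0.744, 0.668, 0.001]
force: [0.0, 0.3, 0.4]
grip_width: 0.0441
gripper_force: 0.0
```

```bash
python3 -c "
from h import *
w=snap('wrist'); colm(w,proj(w,[.5264,-.366,.0135])[0],60,red,.0135)
go(.633,-.0655,.16,0)"
```

```text
col [315.2907 181.301 ] mid [ 0.5254 -0.3677  0.0135] len 0.059137649305135695 yaw 1.4619263588560933
at [ 0.5268 -0.3665  0.1703] phi 1.464 t 12.0833 -> x 12.43 y 2.94 z 0.39 spin 1.464  rows>=12 q6~1.47
```

Call:
{"fn": "move_arm", "kwargs": {"targets": [{"x": 12.4, "y": 2.9, "z": 0.4, "spin": 1.464, "grip": 65}, {"x": 12.4, "y": 2.9, "z": 0.4, "spin": 1.464, "grip": 65}, {"x": 12.4, "y": 2.9, "z": 0.4, "spin": 1.464, "grip": 65}, {"x": 12.4, "y": 2.9, "z": 0.4, "spin": 1.464, "grip": 65}, {"x": 12.4, "y": 2.9, "z": 0.4, "spin": 1.464, "grip": 65}, {"x": 12.4, "y": 2.9, "z": 0.4, "spin": 1.464, "grip": 65}, {"x": 12.4, "y": 2.9, "z": 0.4, "spin": 1.464, "grip": 65}, {"x": 12.4, "y": 2.9, "z": 0.4, "spin": 1.464, "grip": 65}, {"x": 12.4, "y": 2.9, "z": 0.4, "spin": 1.464, "grip": 65}, {"x": 12.4, "y": 2.9, "z": 0.4, "spin": 1.464, "grip": 65}, {"x": 12.4, "y": 2.9, "z": 0.4, "spin": 1.464, "grip": 65}, {"x": 12.4, "y": 2.9, "z": 0.4, "spin": 1.464, "grip": 65}, {"x": 12.4, "y": 2.9, "z": 0.4, "spin": 1.464, "grip": 65}, {"x": 12.4, "y": 2.9, "z": 0.4, "spin": 1.464, "grip": 65}, {"x": 12.4, "y": 2.9, "z": 0.4, "spin": 1.464, "grip": 65}]}}

```text
t: 13.33
ee_pos: [0.6309, -0.0655, 0.1561]
ee_rot: [-0.0, 1.0, 0.002, -0.0]
force: [0.8, 0.1, 0.6]
grip_width: 0.0619
gripper_force: 0.0
```

```bash
python3 -c "
from h import *
w=snap('wrist','w3.png'); s=robot.read_state(); print(s['grip_width'])
g=proj(w,[.633,-.0655,.091])[0]; c,r,a=blob(w,g,45,lambda h,s,v:(s<45)&(v>185)&(h>=0)); print(g,c,r,a)
c,r,a=blob(w,g,45,lambda h,s,v:(s<40)&((h<90)|(s<12))&(v>120)); print(c,r,a, onz(w,c,.091))
go(.633,-.0655,.046,0)"
```

```text
0.06199349981171747
[317.592  202.0896] [315.6844 168.9604] ((316.3331298828125, 169.32241821289062), (24.61964225769043, 77.03882598876953), 89.06080627441406) 611.0
[315.0568 199.9658] ((315.12310791015625, 199.51539611816406), (45.76881408691406, 46.637062072753906), 7.125016689300537) 1590.0 [ 0.6349 -0.0633  0.091 ]
at [ 0.631  -0.0655  0.1562] phi 0.003 t 13.3833 -> x 0.08 y 0.00 z 4.41 spin 0.003  rows>=3 q6~1.47
```

View pics/w3.png

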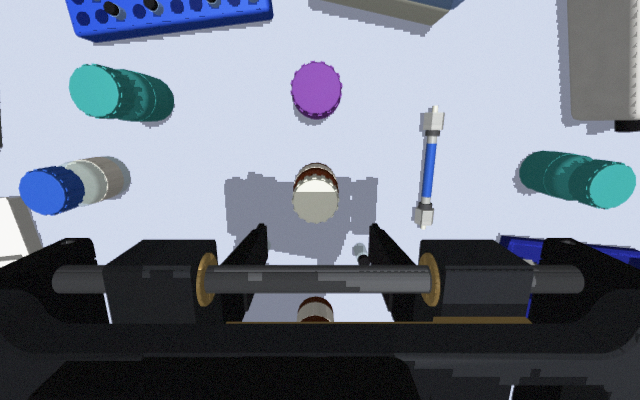

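The wrist view shows the amber/white cap at (315,200), centred between the open fingers, with the purple bottle well ahead at (316,90).

Call:
{"fn": "move_arm", "kwargs": {"targets": [{"x": 0.14, "y": -0.08, "z": 0.5, "spin": 0, "grip": 65}, {"x": 0.14, "y": -0.08, "z": 1.5, "spin": 0, "grip": 65}, {"x": 0.14, "y": -0.08, "z": 2.5, "spin": 0, "grip": 65}, {"x": 0.14, "y": -0.08, "z": 3.5, "spin": 0, "grip": 65}, {"x": 0.14, "y": -0.08, "z": 4.2, "spin": 0, "grip": 65}, {"x": 0.14, "y": -0.08, "z": 4.4, "spin": 0, "grip": 65}, {"x": 0.14, "y": -0.08, "z": 4.4, "spin": 0, "grip": 55}, {"x": 0.14, "y": -0.08, "z": 4.4, "spin": 0, "grip": 45}, {"x": 0.14, "y": -0.08, "z": 4.4, "spin": 0, "grip": 35}, {"x": 0.14, "y": -0.08, "z": 4.4, "spin": 0, "grip": 30}, {"x": 0.14, "y": -0.08, "z": 4.4, "spin": 0, "grip": 30}, {"x": 0.14, "y": -0.08, "z": 4.4, "spin": 0, "grip": 30}, {"x": 0.14, "y": -0.08, "z": 4.4, "spin": 0, "grip": 30}], "newtons": 25}}

```text
t: 14.47
ee_pos: [0.6353, -0.0635, 0.0477]
ee_rot: [0.0, 1.0, -0.0, 0.001]
force: [0.1, 0.7, 6.2]
grip_width: 0.0396
gripper_force: 25.0
```

```bash
python3 -c "
from h import *
go(.448,-.400,.19,0)"
```

```text
at [ 0.6353 -0.0635  0.0477] phi -0.0 t 14.4667 -> x -7.48 y 13.46 z -5.70 spin -0.000  rows>=10 q6~0.84
```

Call:
{"fn": "move_arm", "kwargs": {"targets": [{"x": 0, "y": 0, "z": -0.3, "spin": 0, "grip": 30}, {"x": 0, "y": 0, "z": -1, "spin": 0, "grip": 30}, {"x": 0, "y": 0, "z": -2, "spin": 0, "grip": 30}, {"x": 0, "y": 0, "z": -3.2, "spin": 0, "grip": 30}, {"x": 0, "y": 0, "z": -4.4, "spin": 0, "grip": 30}, {"x": 0, "y": 0, "z": -5.4, "spin": 0, "grip": 30}, {"x": -0.2, "y": 0.4, "z": -5.7, "spin": 0, "grip": 30}, {"x": -0.7, "y": 1.2, "z": -5.7, "spin": 0, "grip": 30}, {"x": -1.3, "y": 2.4, "z": -5.7, "spin": 0, "grip": 30}, {"x": -2, "y": 3.6, "z": -5.7, "spin": 0, "grip": 30}, {"x": -2.7, "y": 4.9, "z": -5.7, "spin": 0, "grip": 30}, {"x": -3.4, "y": 6.2, "z": -5.7, "spin": 0, "grip": 30}, {"x": -4.1, "y": 7.5, "z": -5.7, "spin": 0, "grip": 30}, {"x": -4.8, "y": 8.8, "z": -5.7, "spin": 0, "grip": 30}, {"x": -5.5, "y": 10, "z": -5.7, "spin": 0, "grip": 30}, {"x": -6.2, "y": 11.2, "z": -5.7, "spin": 0, "grip": 30}, {"x": -6.8, "y": 12.2, "z": -5.7, "spin": 0, "grip": 30}, {"x": -7.2, "y": 13, "z": -5.7, "spin": 0, "grip": 30}, {"x": -7.4, "y": 13.3, "z": -5.7, "spin": 0, "grip": 30}, {"x": -7.5, "y": 13.5, "z": -5.7, "spin": 0, "grip": 30}]}}

```text
t: 16.13
ee_pos: [0.4456, -0.4018, 0.1883]
ee_rot: [-0.0, 1.0, -0.001, -0.0]
force: [-0.3, 0.8, -1.5]
grip_width: 0.0396
gripper_force: 25.0
```

```bash
python3 -c "
from h import *
w=snap('wrist','w4.png'); s=robot.read_state(); print(s['grip_width'],s['gripper_force'],s['force'])
go(.448,-.400,.0525,0)"
```

```text
0.03959355225179025 24.999593496322632 [ 0.4301 -0.056  -1.1028]
at [ 0.446  -0.4018  0.1885] phi -0.002 t 16.1833 -> x 0.09 y -0.07 z 5.44 spin -0.002  rows>=4 q6~0.84
```

View pics/w4.png

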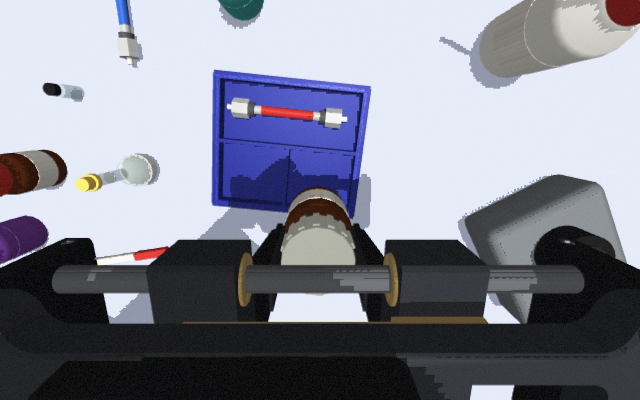

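The view shows the red column flat in the long bay at (287,112). The bottle is held upright near (320,245), by the right-hand square bay (x 290–360, y 150–208), and a grey box stands at (540,240).

```bash
python3 -c "
from h import *
w=snap('wrist')
for n,u,z in(('junction',(290,149),.022),('L outer far',(215,72),.022),('R outer far',(370,88),.022),('L near',(213,206),.022),('col',(287,112),.0135),('box0',(465,215),0),('box.1',(465,215),.1),('boxtop',(555,177),0.1)): print(n,onz(w,u,z))
"
```

```text
junction [ 0.4851 -0.3694  0.022 ]
L outer far [ 0.5692 -0.2888  0.022 ]
R outer far [ 0.5523 -0.4603  0.022 ]
L near [ 0.4157 -0.2728  0.022 ]
col [ 0.527  -0.3662  0.0135]
box0 [ 0.3968 -0.5957  0.    ]
box.1 [ 0.4286 -0.5443  0.1   ]
boxtop [ 0.4658 -0.6238  0.1   ]
```

Call:
{"fn": "move_arm", "kwargs": {"targets": [{"x": 0.08, "y": -0.03, "z": 1, "spin": 0, "grip": 30}, {"x": 0.08, "y": -0.03, "z": 2, "spin": 0, "grip": 30}, {"x": 0.08, "y": -0.03, "z": 3, "spin": 0, "grip": 30}, {"x": 0.08, "y": -0.03, "z": 4, "spin": 0, "grip": 30}, {"x": 0.08, "y": -0.03, "z": 4.7, "spin": 0, "grip": 30}, {"x": 0.08, "y": -0.03, "z": 5.1, "spin": 0, "grip": 30}, {"x": 0.08, "y": -0.03, "z": 5.3, "spin": 0, "grip": 30}, {"x": 0.08, "y": -0.03, "z": 5.4, "spin": 0, "grip": 30}, {"x": 0.08, "y": -0.03, "z": 5.44, "spin": 0, "grip": 30}, {"x": 0.08, "y": -0.03, "z": 5.46, "spin": 0, "grip": 30}, {"x": 0.08, "y": -0.03, "z": 5.46, "spin": 0, "grip": 30}]}}

```text
t: 17.15
ee_pos: [0.4495, -0.4003, 0.0534]
ee_rot: [0.001, 1.0, -0.0, 0.0]
force: [-0.0, 0.7, -1.1]
grip_width: 0.0396
gripper_force: 25.0
```

Force still shows the full weight, so I'll lower in small steps until it touches.

Call:
{"fn": "move_arm", "kwargs": {"targets": [{"x": 0, "y": 0, "z": 0.02, "spin": 0, "grip": 30}, {"x": 0, "y": 0, "z": 0.04, "spin": 0, "grip": 30}, {"x": 0, "y": 0, "z": 0.06, "spin": 0, "grip": 30}, {"x": 0, "y": 0, "z": 0.06, "spin": 0, "grip": 30}]}}

```text
t: 17.48
ee_pos: [0.4493, -0.4003, 0.0517]
ee_rot: [0.0, 1.0, -0.0, 0.0]
force: [-1.5, -0.5, 4.2]
grip_width: 0.0395
gripper_force: 25.0
```

Call:
{"fn": "move_arm", "kwargs": {"targets": [{"x": 0, "y": 0, "z": 0, "spin": 0, "grip": 48}, {"x": 0, "y": 0, "z": 0, "spin": 0, "grip": 58}, {"x": 0, "y": 0, "z": 0, "spin": 0, "grip": 62}, {"x": 0, "y": 0, "z": 0, "spin": 0, "grip": 62}, {"x": 0, "y": 0, "z": -0.5, "spin": 0, "grip": 62}, {"x": 0, "y": 0, "z": -1.5, "spin": 0, "grip": 62}, {"x": 0, "y": 0, "z": -3, "spin": 0, "grip": 62}, {"x": 0, "y": 0, "z": -4.5, "spin": 0, "grip": 40}, {"x": 0, "y": 0, "z": -4.5, "spin": 0, "grip": 40}]}}

```text
t: 18.23
ee_pos: [0.451, -0.4021, 0.1703]
ee_rot: [0.004, 1.0, -0.0, 0.003]
force: [0.1, -0.3, 1.2]
grip_width: 0.0505
gripper_force: 0.0
```

```bash
python3 -c "
from h import *
go(.463,-.1835,.165,0)
a,b=snap('scene'),snap('side')
g=[proj(s,[.4493,-.4003,.088])[0] for s in(a,b)]
f=lambda h,s,v:(s<45)&(v>110)
ca,_,A=blob(a,g[0],14,f); cb,_,B=blob(b,g[1],14,f); print(g,ca,cb,A,B)
if ca is not None and cb is not None: print(tri(ray(a,ca),ray(b,cb)))"
```

```text
at [ 0.451  -0.4021  0.1703] phi -0.0 t 18.2333 -> x 0.48 y -8.74 z 0.15 spin -0.000  rows>=6 q6~1.19
[array([127.6461, 237.2039]), array([404.4544, 140.0951])] [129.784 240.537] [400.5003 136.3613] 27.0 244.5
(array([ 0.4657, -0.3992,  0.0966]), np.float64(0.002346512246680275))
```

Call:
{"fn": "move_arm", "kwargs": {"targets": [{"x": 0.5, "y": -8.7, "z": 0.15, "spin": 0, "grip": 40}, {"x": 0.5, "y": -8.7, "z": 0.15, "spin": 0, "grip": 40}, {"x": 0.5, "y": -8.7, "z": 0.15, "spin": 0, "grip": 40}, {"x": 0.5, "y": -8.7, "z": 0.15, "spin": 0, "grip": 40}, {"x": 0.5, "y": -8.7, "z": 0.15, "spin": 0, "grip": 40}, {"x": 0.5, "y": -8.7, "z": 0.15, "spin": 0, "grip": 40}, {"x": 0.5, "y": -8.7, "z": 0.15, "spin": 0, "grip": 40}, {"x": 0.5, "y": -8.7, "z": 0.15, "spin": 0, "grip": 40}, {"x": 0.5, "y": -8.7, "z": 0.15, "spin": 0, "grip": 40}]}}

```text
t: 19.08
ee_pos: [0.4617, -0.1836, 0.1592]
ee_rot: [-0.0, 1.0, -0.0, -0.0]
force: [-1.0, -0.7, 0.3]
grip_width: 0.038
gripper_force: 0.0
```

```bash
python3 -c "
from h import *
w=snap('wrist'); a,b=snap('scene'),snap('side')
g=proj(w,[.463,-.1835,.105])[0]; c,r,A=blob(w,g,40,yellow); print('stop',g,c,r,A,onz(w,c,.105),onz(w,c,.1))
for n,s in(('s',a),('b',b)):
    g=proj(s,[.449,-.4005,.09])[0]; x,y=[int(k) for k in g]; cv2.imwrite('pics/c_'+n+'.png',cv2.resize(s['color'][y-60:y+60,x-60:x+60],(390,390),interpolation=cv2.INTER_CUBIC)[...,::-1])
cv2.imwrite('pics/c.png',np.hstack([cv2.imread('pics/c_s.png'),cv2.imread('pics/c_b.png')]))
go(.463,-.1835,.037,0)"
```

```text
stop [317.3475 206.3936] [317.5464 205.9819] ((317.5, 206.0), (18.0, 17.0), 90.0) 248.0 [ 0.4634 -0.1837  0.105 ] [ 0.4619 -0.1837  0.1   ]
at [ 0.4616 -0.1838  0.1594] phi -0.002 t 19.2333 -> x 0.06 y -0.01 z 4.90 spin -0.002  rows>=3 q6~1.19
```

```bash
python3 -c "
from h import *
a,b=snap('scene'),snap('side')
c,s=np.cos(-.085),np.sin(-.085)
R=np.array([[c,-s],[s,c]])
for z in(.06,.07,.08,.09,.1):
    for sx,sy in((.0375,-.09),(.0375,.09),(-.0375,.09)):
        p=np.array([.6336,.0539])+R@[sx,sy]; print(z,sx,sy,proj(a,[*p,z])[0]-[318,179],proj(b,[*p,z])[0]-[245,182])
" | awk '{print}'; echo 'scene corner seen (17.6,40.9); side corner seen (21.8,42.7)'
```

```text
0.06 0.0375 -0.09 [12.6749 54.9831] [44.3563  5.4677]
0.06 0.0375 0.09 [78.9898 23.1806] [ 2.6384 42.5572]
0.06 -0.0375 0.09 [60.3545  1.9812] [22.4027 55.7546]
0.07 0.0375 -0.09 [12.8423 52.426 ] [44.1452  3.191 ]
0.07 0.0375 0.09 [79.7266 20.513 ] [ 2.1034 40.3456]
0.07 -0.0375 0.09 [60.9036 -0.7493] [22.0003 53.5758]
0.08 0.0375 -0.09 [13.013  49.8205] [43.9312  0.8835]
0.08 0.0375 0.09 [80.4765 17.7984] [ 1.5604 38.1014]
0.08 -0.0375 0.09 [61.462  -3.5259] [21.5918 51.364 ]
0.09 0.0375 -0.09 [13.1868 47.1653] [43.7143 -1.4553]
0.09 0.0375 0.09 [81.2398 15.0355] [ 1.0094 35.824 ]
0.09 -0.0375 0.09 [62.0299 -6.3497] [21.1771 49.1183]
0.1 0.0375 -0.09 [13.3641 44.4589] [43.4945 -3.8261]
0.1 0.0375 0.09 [82.0167 12.2228] [ 0.4502 33.5125]
0.1 -0.0375 0.09 [62.6076 -9.2222] [20.7559 46.838 ]
scene corner seen (17.6,40.9); side corner seen (21.8,42.7)
```

Both views put the gripper body about 0.10 m above the reported TCP. The whole hand therefore sits about 28 mm higher than stated, so z = 0.037 clears the stopper.

Call:
{"fn": "move_arm", "kwargs": {"targets": [{"x": 0.05, "y": 0, "z": 0.8, "spin": 0, "grip": 40}, {"x": 0.05, "y": 0, "z": 1.8, "spin": 0, "grip": 40}, {"x": 0.05, "y": 0, "z": 2.8, "spin": 0, "grip": 40}, {"x": 0.05, "y": 0, "z": 3.8, "spin": 0, "grip": 40}, {"x": 0.05, "y": 0, "z": 4.6, "spin": 0, "grip": 40}, {"x": 0.05, "y": 0, "z": 4.9, "spin": 0, "grip": 40}, {"x": 0.05, "y": 0, "z": 4.9, "spin": 0, "grip": 30}, {"x": 0.05, "y": 0, "z": 4.9, "spin": 0, "grip": 22}, {"x": 0.05, "y": 0, "z": 4.9, "spin": 0, "grip": 16}, {"x": 0.05, "y": 0, "z": 4.9, "spin": 0, "grip": 10}, {"x": 0.05, "y": 0, "z": 4.9, "spin": 0, "grip": 4}, {"x": 0.05, "y": 0, "z": 4.9, "spin": 0, "grip": 4}, {"x": 0.05, "y": 0, "z": 4.9, "spin": 0, "grip": 4}], "newtons": 12}}

```text
t: 20.42
ee_pos: [0.4636, -0.183, 0.0383]
ee_rot: [0.001, 1.0, -0.0, 0.001]
force: [-0.5, -0.6, 7.5]
grip_width: 0.0161
gripper_force: 12.0
```

```bash
python3 -c "
from h import *
go(.457,-.320,.19,0)"
```

```text
at [ 0.4636 -0.183   0.0383] phi -0.0 t 20.4167 -> x -0.25 y 5.49 z -6.06 spin -0.000  rows>=5 q6~0.96
```

View pics/c.png

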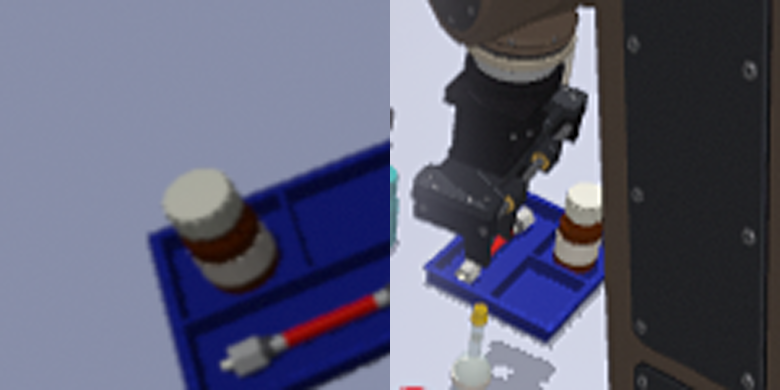

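The crop shows the amber/white bottle upright in its bay, at (220,230) on the left and (580,225) on the right. The flask grip reads 16 mm wide with 7 N upward, so the tips are on the cone. I'll regrip 9 mm higher, on the neck.

Call:
{"fn": "move_arm", "kwargs": {"targets": [{"x": 0, "y": 0, "z": 0, "spin": 0, "grip": 28}, {"x": 0, "y": 0, "z": 0, "spin": 0, "grip": 28}, {"x": 0, "y": 0, "z": 0, "spin": 0, "grip": 28}, {"x": 0, "y": 0, "z": -0.2, "spin": 0, "grip": 28}, {"x": 0, "y": 0, "z": -0.36, "spin": 0, "grip": 28}, {"x": 0, "y": 0, "z": -0.36, "spin": 0, "grip": 20}, {"x": 0, "y": 0, "z": -0.36, "spin": 0, "grip": 14}, {"x": 0, "y": 0, "z": -0.36, "spin": 0, "grip": 8}, {"x": 0, "y": 0, "z": -0.36, "spin": 0, "grip": 4}, {"x": 0, "y": 0, "z": -0.36, "spin": 0, "grip": 4}, {"x": 0, "y": 0, "z": -0.36, "spin": 0, "grip": 4}], "newtons": 12}}

```text
t: 21.33
ee_pos: [0.4632, -0.1828, 0.0464]
ee_rot: [0.0, 1.0, -0.0, 0.0]
force: [-0.5, -1.0, 5.4]
grip_width: 0.0161
gripper_force: 12.0
```

```bash
python3 -c "
from h import *
s=robot.read_state(); print(s['grip_width'],s['force'],s['gripper_force'])
w=snap('wrist'); c,r,A=blob(w,(317,300),120,yellow); print(c,A)
go(.457,-.320,.19,0)"
```

```text
0.01610189890492888 [-0.5113 -1.006   5.3768] 12.000284492969513
[317.6667 258.9194] 285.5
at [ 0.4631 -0.1828  0.0464] phi -0.0 t 21.3833 -> x -0.24 y 5.49 z -5.74 spin -0.000  rows>=5 q6~0.96
```

The width is unchanged 9 mm higher, so the pads are holding the 17 mm stopper, which is a secure enough grip. Lifting gently.

Call:
{"fn": "move_arm", "kwargs": {"targets": [{"x": 0, "y": 0, "z": -0.2, "spin": 0, "grip": 4}, {"x": 0, "y": 0, "z": -0.6, "spin": 0, "grip": 4}, {"x": 0, "y": 0, "z": -1.2, "spin": 0, "grip": 4}, {"x": 0, "y": 0, "z": -1.6, "spin": 0, "grip": 4}, {"x": 0, "y": 0, "z": -1.6, "spin": 0, "grip": 4}], "newtons": 18}}

```text
t: 21.8
ee_pos: [0.4637, -0.183, 0.0884]
ee_rot: [0.001, 1.0, -0.0, 0.001]
force: [0.4, -0.5, 0.1]
grip_width: 0.0162
gripper_force: 18.0
```

```bash
python3 -c "
from h import *
s=robot.read_state(); print(s['grip_width'],s['force'],s['gripper_force'])
w=snap('wrist'); c,r,A=blob(w,(317,300),120,yellow); print(c,A)
a,b=snap('scene'),snap('side'); o=[]
P=np.array([*s['ee_pos'][:2],.09])
g=[proj(q,P)[0] for q in(a,b)]; k=[blob(q,u,25,yellow) for q,u in zip((a,b),g)]; print(g,k)
if k[0][2] and k[1][2]: print(tri(ray(a,k[0][0]),ray(b,k[1][0])))
for q,u in zip((a,b),g):
    x,y=[int(t) for t in u]; o.append(cv2.resize(q['color'][y-45:y+45,x-45:x+45],(390,390),interpolation=cv2.INTER_CUBIC))
cv2.imwrite('pics/f.png',np.hstack(o)[...,::-1])
go(.457,-.320,.19,0)"
```

```text
0.016191926582724617 [ 0.3799 -0.458   0.0669] 17.999961376190186
[317.6373 258.8548] 283.5
[array([226.9438, 195.1064]), array([370.4768, 177.0175])] [(array([223.8367, 180.7619]), ((223.75003051757812, 180.75001525878906), (6.363960266113281, 5.656853675842285), 45.0), 24.5), (array([374.5, 167.5]), ((374.5, 167.5), (3.0, 1.0), 90.0), 2.0)]
(array([ 0.4569, -0.1813,  0.1326]), np.float64(0.004646311237828494))
at [ 0.4628 -0.1825  0.0862] phi -0.0 t 21.95 -> x -0.23 y 5.50 z -4.15 spin -0.000  rows>=5 q6~0.96
```

The stopper rose with the hand (same wrist pixel), so the flask is held. Carrying it to its bay.

Call:
{"fn": "move_arm", "kwargs": {"targets": [{"x": 0, "y": 0, "z": -1, "spin": 0, "grip": 4}, {"x": 0, "y": 0, "z": -2, "spin": 0, "grip": 4}, {"x": 0, "y": 0.2, "z": -3, "spin": 0, "grip": 4}, {"x": 0, "y": 0.8, "z": -3.5, "spin": 0, "grip": 4}, {"x": -0.1, "y": 1.7, "z": -3.5, "spin": 0, "grip": 4}, {"x": -0.15, "y": 2.7, "z": -3.5, "spin": 0, "grip": 4}, {"x": -0.2, "y": 3.7, "z": -3.5, "spin": 0, "grip": 4}, {"x": -0.23, "y": 4.6, "z": -3.5, "spin": 0, "grip": 4}, {"x": -0.23, "y": 5.2, "z": -3.5, "spin": 0, "grip": 4}, {"x": -0.23, "y": 5.5, "z": -3.5, "spin": 0, "grip": 4}, {"x": -0.23, "y": 5.5, "z": -3.5, "spin": 0, "grip": 4}, {"x": -0.23, "y": 5.5, "z": -2, "spin": 0, "grip": 4}, {"x": -0.23, "y": 5.5, "z": -0.8, "spin": 0, "grip": 4}, {"x": -0.23, "y": 5.5, "z": 0.2, "spin": 0, "grip": 4}, {"x": -0.23, "y": 5.5, "z": 0.8, "spin": 0, "grip": 4}, {"x": -0.23, "y": 5.5, "z": 1.1, "spin": 0, "grip": 4}, {"x": -0.23, "y": 5.5, "z": 1.3, "spin": 0, "grip": 4}, {"x": -0.23, "y": 5.5, "z": 1.36, "spin": 0, "grip": 4}, {"x": -0.23, "y": 5.5, "z": 1.36, "spin": 0, "grip": 4}]}}

```text
t: 23.53
ee_pos: [0.4575, -0.32, 0.0528]
ee_rot: [0.0, 1.0, 0.0, 0.0]
force: [0.3, 0.7, -0.1]
grip_width: 0.0157
gripper_force: 18.0
```

Call:
{"fn": "move_arm", "kwargs": {"targets": [{"x": 0, "y": 0, "z": 0.02, "spin": 0, "grip": 4}, {"x": 0, "y": 0, "z": 0.04, "spin": 0, "grip": 4}, {"x": 0, "y": 0, "z": 0.06, "spin": 0, "grip": 4}, {"x": 0, "y": 0, "z": 0.08, "spin": 0, "grip": 4}, {"x": 0, "y": 0, "z": 0.08, "spin": 0, "grip": 4}]}}

```text
t: 23.95
ee_pos: [0.4573, -0.3203, 0.0506]
ee_rot: [0.0, 1.0, -0.0, 0.0]
force: [0.8, -0.3, 0.9]
grip_width: 0.016
gripper_force: 18.0
```

Call:
{"fn": "move_arm", "kwargs": {"targets": [{"x": 0, "y": 0, "z": 0.02, "spin": 0, "grip": 4}, {"x": 0, "y": 0, "z": 0.03, "spin": 0, "grip": 4}, {"x": 0, "y": 0, "z": 0.04, "spin": 0, "grip": 4}, {"x": 0, "y": 0, "z": 0.04, "spin": 0, "grip": 4}]}}

```text
t: 24.28
ee_pos: [0.4578, -0.3208, 0.0504]
ee_rot: [0.001, 1.0, -0.0, 0.001]
force: [-1.8, -0.8, 10.2]
grip_width: 0.0158
gripper_force: 18.0
```

Call:
{"fn": "move_arm", "kwargs": {"targets": [{"x": 0, "y": 0, "z": -0.02, "spin": 0, "grip": 18}, {"x": 0, "y": 0, "z": -0.02, "spin": 0, "grip": 24}, {"x": 0, "y": 0, "z": -0.02, "spin": 0, "grip": 30}, {"x": 0, "y": 0, "z": -0.02, "spin": 0, "grip": 30}, {"x": 0, "y": 0, "z": -0.5, "spin": 0, "grip": 30}, {"x": 0, "y": 0, "z": -1.5, "spin": 0, "grip": 30}, {"x": 0, "y": 0, "z": -3, "spin": 0, "grip": 30}, {"x": 0, "y": 0, "z": -4.6, "spin": 0, "grip": 40}, {"x": 0, "y": 0, "z": -4.6, "spin": 0, "grip": 40}]}}

```text
t: 25.03
ee_pos: [0.4592, -0.3218, 0.1708]
ee_rot: [0.003, 1.0, -0.0, 0.004]
force: [-0.2, -0.6, 0.1]
grip_width: 0.0355
gripper_force: 0.0
```

```bash
python3 -c "
from h import *
w=snap('wrist'); g=proj(w,[.4575,-.32,.109])[0]; c,r,A=blob(w,g,40,yellow); print(g,c,A,onz(w,c,.109))
go(.456,.174,.165,-.352)"
```

```text
[314.9771 207.8408] [316.3086 207.9938] 243.0 [ 0.4574 -0.3212  0.109 ]
at [ 0.4583 -0.3211  0.1677] phi -0.0 t 25.0833 -> x -0.10 y -19.80 z 0.02 spin 0.352  rows>=12 q6~2.29
```

Call:
{"fn": "move_arm", "kwargs": {"targets": [{"x": -0.1, "y": -19.8, "z": 0.1, "spin": 0.352, "grip": 40}, {"x": -0.1, "y": -19.8, "z": 0.1, "spin": 0.352, "grip": 40}, {"x": -0.1, "y": -19.8, "z": 0.1, "spin": 0.352, "grip": 40}, {"x": -0.1, "y": -19.8, "z": 0.1, "spin": 0.352, "grip": 40}, {"x": -0.1, "y": -19.8, "z": 0.1, "spin": 0.352, "grip": 40}, {"x": -0.1, "y": -19.8, "z": 0.1, "spin": 0.352, "grip": 40}, {"x": -0.1, "y": -19.8, "z": 0.1, "spin": 0.352, "grip": 40}, {"x": -0.1, "y": -19.8, "z": 0.1, "spin": 0.352, "grip": 40}, {"x": -0.1, "y": -19.8, "z": 0.1, "spin": 0.352, "grip": 40}, {"x": -0.1, "y": -19.8, "z": 0.1, "spin": 0.352, "grip": 40}, {"x": -0.1, "y": -19.8, "z": 0.1, "spin": 0.352, "grip": 40}, {"x": -0.1, "y": -19.8, "z": 0.1, "spin": 0.352, "grip": 40}, {"x": -0.1, "y": -19.8, "z": 0.1, "spin": 0.352, "grip": 40}, {"x": -0.1, "y": -19.8, "z": 0.1, "spin": 0.352, "grip": 40}, {"x": -0.1, "y": -19.8, "z": 0.1, "spin": 0.352, "grip": 40}, {"x": -0.1, "y": -19.8, "z": 0.1, "spin": 0.352, "grip": 40}]}}

```text
t: 26.42
ee_pos: [0.4546, 0.1739, 0.1612]
ee_rot: [0.0, 0.984, -0.176, -0.0]
force: [0.2, 0.3, 0.5]
grip_width: 0.0383
gripper_force: 0.0
```

```bash
python3 -c "
from h import *
w=snap('wrist','w5.png'); g=proj(w,[.456,.174,.0095])[0]; print(g,robot.read_state()['qpos'])
m,y=colm(w,g,70,green); go(m[0],m[1],-.0115,y)
# beaker & neighbours in tool frame
p,M=phi(); T=np.array([m[0],m[1],0])
a=snap('scene')
for n,P in(('beaker',onz(a,(315,163),.03)),('clearblue',np.array([.643,.172,0])),('redcap',np.array([.4635,-.0636,0])),('tray c',np.array([.535,.354,0])),('purple',onz(a,(272,147),.085))): print(n,P,M.T@(P-T)*1000)"
```

```text
[316.9089 183.1413] [ 0.2292  0.3429  1.9323 -0.0002  0.8672  2.154 ]
col [317.4944 184.4648] mid [0.4539 0.1747 0.0095] len 0.057929224099483055 yaw -0.3536075504727645
at [0.4548 0.1737 0.1614] phi -0.354 t 26.4667 -> x -0.04 y -0.03 z 6.92 spin -0.000  rows>=5 q6~2.29
beaker [0.4443 0.0692 0.03  ] [ 27.5639 102.2754 -29.9574]
clearblue [0.643 0.172 0.   ] [178.3209 -63.0382  -0.1251]
redcap [ 0.4635 -0.0636  0.    ] [ 91.5969 220.1694   0.0753]
tray c [0.535 0.354 0.   ] [  13.9389 -196.3294   -0.1155]
purple [ 0.3816 -0.0192  0.085 ] [ -0.6568 206.9077 -84.8854]
```

Call:
{"fn": "move_arm", "kwargs": {"targets": [{"x": -0.04, "y": -0.03, "z": 1, "spin": 0, "grip": 40}, {"x": -0.04, "y": -0.03, "z": 2.4, "spin": 0, "grip": 40}, {"x": -0.04, "y": -0.03, "z": 3.8, "spin": 0, "grip": 40}, {"x": -0.04, "y": -0.03, "z": 5.2, "spin": 0, "grip": 40}, {"x": -0.04, "y": -0.03, "z": 6.2, "spin": 0, "grip": 40}, {"x": -0.04, "y": -0.03, "z": 6.7, "spin": 0, "grip": 40}, {"x": -0.04, "y": -0.03, "z": 6.9, "spin": 0, "grip": 40}, {"x": -0.04, "y": -0.03, "z": 6.9, "spin": 0, "grip": 40}, {"x": -0.04, "y": -0.03, "z": 6.9, "spin": 0, "grip": 20}, {"x": -0.04, "y": -0.03, "z": 6.9, "spin": 0, "grip": 10}, {"x": -0.04, "y": -0.03, "z": 6.9, "spin": 0, "grip": 0}, {"x": -0.04, "y": -0.03, "z": 6.9, "spin": 0, "grip": 0}, {"x": -0.04, "y": -0.03, "z": 6.9, "spin": 0, "grip": 0}, {"x": -0.04, "y": -0.03, "z": 6.9, "spin": 0, "grip": 0}], "newtons": 30}}

```text
t: 27.68
ee_pos: [0.4543, 0.1759, -0.0102]
ee_rot: [-0.0, 0.985, -0.175, 0.0]
force: [-0.6, -0.7, 7.3]
grip_width: 0.0092
gripper_force: 30.0
```

```bash
python3 -c "
from h import *
go(.5718,.3581,.14,1.682)"
```

```text
at [ 0.4543  0.1759 -0.0102] phi -0.352 t 27.6833 -> x 1.90 y -8.46 z -6.00 spin -2.034  rows>=17 q6~0.45
```

Call:
{"fn": "move_arm", "kwargs": {"targets": [{"x": 0, "y": 0, "z": -0.5, "spin": 0, "grip": 0}, {"x": 0, "y": 0, "z": -2, "spin": 0, "grip": 0}, {"x": 0, "y": 0, "z": -3.5, "spin": -0.1, "grip": 0}, {"x": 0, "y": 0, "z": -5, "spin": -0.22, "grip": 0}, {"x": 0, "y": 0, "z": -6, "spin": -0.34, "grip": 0}, {"x": 0.1, "y": -0.6, "z": -6, "spin": -0.46, "grip": 0}, {"x": 0.3, "y": -1.4, "z": -6, "spin": -0.58, "grip": 0}, {"x": 0.5, "y": -2.2, "z": -6, "spin": -0.7, "grip": 0}, {"x": 0.7, "y": -3, "z": -6, "spin": -0.82, "grip": 0}, {"x": 0.9, "y": -3.8, "z": -6, "spin": -0.94, "grip": 0}, {"x": 1.1, "y": -4.6, "z": -6, "spin": -1.06, "grip": 0}, {"x": 1.3, "y": -5.4, "z": -6, "spin": -1.18, "grip": 0}, {"x": 1.4, "y": -6.2, "z": -6, "spin": -1.3, "grip": 0}, {"x": 1.5, "y": -7, "z": -6, "spin": -1.42, "grip": 0}, {"x": 1.7, "y": -7.7, "z": -6, "spin": -1.54, "grip": 0}, {"x": 1.9, "y": -8.4, "z": -6, "spin": -1.66, "grip": 0}, {"x": 1.9, "y": -8.46, "z": -6, "spin": -1.78, "grip": 0}, {"x": 1.9, "y": -8.46, "z": -6, "spin": -1.9, "grip": 0}, {"x": 1.9, "y": -8.46, "z": -6, "spin": -2.02, "grip": 0}, {"x": 1.9, "y": -8.46, "z": -6, "spin": -2.034, "grip": 0}]}}

```text
t: 29.35
ee_pos: [0.5713, 0.3581, 0.1388]
ee_rot: [-0.0, 0.665, 0.747, -0.0]
force: [-0.3, 0.2, -1.9]
grip_width: 0.0093
gripper_force: 30.0
```

```bash
python3 -c "
from h import *
w=snap('wrist','w6.png'); s=robot.read_state(); print(s['grip_width'],s['gripper_force'],s['force'])
colm(w,(318,200),80,green,.16)
go(.5718,.3581,-.005,1.682)"
```

```text
0.008844797072934838 29.998606145381927 [ 0.3383 -0.3233 -1.0769]
col [317.7812 228.8451] mid [0.5701 0.3663 0.16  ] len 0.043847620230101296 yaw -1.453795595044298
at [0.5713 0.3581 0.139 ] phi 1.682 t 29.4 -> x 0.00 y 0.02 z 5.76 spin 0.000  rows>=4 q6~0.45
```

View pics/w6.png

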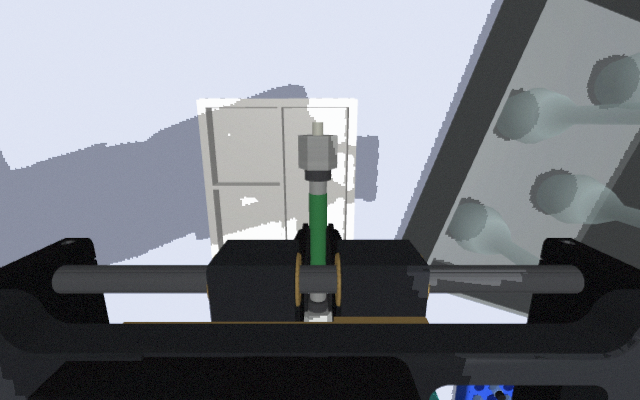

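The view shows the green column held at (318,220) over the white tray's long bay (divider at x≈284, inner wall at x≈347). The grey bin at the right needs a clearance check before I descend.

```bash
python3 -c "
from h import *
w,a=snap('wrist'),snap('scene'); p,M=phi(); T=robot.read_state()['ee_pos']
for u in((357,100),(198,100),(284,108),(282,184)): P=onz(w,u,.022); print(u,P,M.T@(P-T)*1000)
for u in((410,240),(440,175),(500,10)):
  for z in(0,.04,.08): P=onz(w,u,z); print('bin',u,z,P,M.T@(P-T)*1000)
print('scene bin rim',[onz(a,(440,185),z) for z in(.04,.06,.08)],[onz(a,(490,240),z) for z in(0,)],[onz(a,(487,222),z) for z in(.04,.06)])
b=snap('side')
for ub in((107,352),(214,268),(62,290)): print(ub,tri(ray(a,(440,185)),ray(b,ub)))
"
```

```text
(357, 100) [0.5989 0.4524 0.022 ] [ 90.9704  37.3342 117.1379]
(198, 100) [0.4457 0.4353 0.022 ] [  90.3051 -116.7658  117.1753]
(284, 108) [0.5292 0.4371 0.022 ] [ 83.2432 -33.5728 117.1564]
(282, 184) [0.5334 0.3616 0.022 ] [  7.6587 -37.4524 117.1705]
bin (410, 240) 0 [0.6854 0.3069 0.    ] [-62.9379 107.8507 139.1478]
bin (410, 240) 0.04 [0.6705 0.3217 0.04  ] [-46.6192  94.5806  99.1481]
bin (410, 240) 0.08 [0.6556 0.3365 0.08  ] [-30.3004  81.3105  59.1485]
bin (440, 175) 0 [0.7039 0.3864 0.    ] [ 14.0761 134.6833 139.1278]
bin (440, 175) 0.04 [0.6867 0.3914 0.04  ] [ 20.9591 118.1257  99.1306]
bin (440, 175) 0.08 [0.6695 0.3965 0.08  ] [ 27.842  101.5681  59.1334]
bin (500, 10) 0 [0.7271 0.5517 0.    ] [175.9816 175.4758 139.0896]
bin (500, 10) 0.04 [0.7071 0.5365 0.04  ] [163.0279 153.9202  99.0971]
bin (500, 10) 0.08 [0.687  0.5213 0.08  ] [150.0742 132.3647  59.1046]
scene bin rim [array([0.6883, 0.2794, 0.04  ]), array([0.6976, 0.2626, 0.06  ]), array([0.7069, 0.2458, 0.08  ])] [array([0.8576, 0.2867, 0.    ])] [array([0.8298, 0.2878, 0.04  ]), array([0.8352, 0.2707, 0.06  ])]
(107, 352) (array([ 0.6902,  0.4877, -0.0541]), np.float64(0.24316544148886304))
(214, 268) (array([0.6816, 0.2865, 0.0291]), np.float64(0.005138623352947906))
(62, 290) (array([0.7589, 0.4194, 0.0921]), np.float64(0.3269957885779374))
```

Call:
{"fn": "move_arm", "kwargs": {"targets": [{"x": 0.24, "y": 0.03, "z": 1, "spin": 0, "grip": 0}, {"x": 0.24, "y": 0.03, "z": 2.4, "spin": 0, "grip": 0}, {"x": 0.24, "y": 0.03, "z": 3.8, "spin": 0, "grip": 0}, {"x": 0.24, "y": 0.03, "z": 4.8, "spin": 0, "grip": 0}, {"x": 0.24, "y": 0.03, "z": 5.3, "spin": 0, "grip": 0}, {"x": 0.24, "y": 0.03, "z": 5.6, "spin": 0, "grip": 0}, {"x": 0.24, "y": 0.03, "z": 5.7, "spin": 0, "grip": 0}, {"x": 0.24, "y": 0.03, "z": 5.76, "spin": 0, "grip": 0}, {"x": 0.24, "y": 0.03, "z": 5.8, "spin": 0, "grip": 0}, {"x": 0.24, "y": 0.03, "z": 5.8, "spin": 0, "grip": 0}, {"x": 0.24, "y": 0.03, "z": 5.8, "spin": 0, "grip": 0}]}}

```text
t: 30.47
ee_pos: [0.5722, 0.3643, -0.0046]
ee_rot: [0.0, 0.667, 0.745, 0.001]
force: [0.4, 0.2, -1.2]
grip_width: 0.0091
gripper_force: 30.0
```

Call:
{"fn": "move_arm", "kwargs": {"targets": [{"x": 0, "y": 0, "z": 0.03, "spin": 0, "grip": 0}, {"x": 0, "y": 0, "z": 0.06, "spin": 0, "grip": 0}, {"x": 0, "y": 0, "z": 0.09, "spin": 0, "grip": 0}, {"x": 0, "y": 0, "z": 0.09, "spin": 0, "grip": 0}]}}

```text
t: 30.8
ee_pos: [0.5721, 0.3643, -0.0062]
ee_rot: [0.0, 0.667, 0.745, 0.001]
force: [-3.1, -2.5, 12.0]
grip_width: 0.0092
gripper_force: 30.0
```

Call:
{"fn": "move_arm", "kwargs": {"targets": [{"x": 0, "y": 0, "z": -0.02, "spin": 0, "grip": 24}, {"x": 0, "y": 0, "z": -0.02, "spin": 0, "grip": 24}, {"x": 0, "y": 0, "z": -0.02, "spin": 0, "grip": 24}, {"x": 0, "y": 0, "z": -0.5, "spin": 0, "grip": 24}, {"x": 0, "y": 0, "z": -1.5, "spin": 0, "grip": 24}, {"x": 0, "y": 0, "z": -3, "spin": 0, "grip": 24}, {"x": 0, "y": 0, "z": -4.5, "spin": 0, "grip": 50}, {"x": 0, "y": 0, "z": -6, "spin": 0, "grip": 65}, {"x": 0, "y": 0, "z": -7, "spin": 0, "grip": 65}, {"x": 0, "y": 0, "z": -7, "spin": 0, "grip": 65}], "newtons": 25}}

```text
t: 31.63
ee_pos: [0.5736, 0.3651, 0.1741]
ee_rot: [0.002, 0.667, 0.745, 0.004]
force: [0.9, -0.2, 0.6]
grip_width: 0.044
gripper_force: 0.0
```

```bash
python3 -c "
from h import *
w=snap('wrist'); colm(w,proj(w,[.572,.364,.0135])[0],60,green,.0135)
go(.643,.172,.16,0)"
```

```text
col [315.0417 182.733 ] mid [0.5722 0.365  0.0135] len 0.057981275234089566 yaw -1.4612421956133959
at [0.5727 0.3646 0.1709] phi 1.682 t 31.6833 -> x -7.97 y 1.94 z 0.43 spin 1.682  rows>=14 q6~1.83
```

Call:
{"fn": "move_arm", "kwargs": {"targets": [{"x": -8, "y": 1.9, "z": 0.3, "spin": 1.682, "grip": 65}, {"x": -8, "y": 1.9, "z": 0.3, "spin": 1.682, "grip": 65}, {"x": -8, "y": 1.9, "z": 0.3, "spin": 1.682, "grip": 65}, {"x": -8, "y": 1.9, "z": 0.3, "spin": 1.682, "grip": 65}, {"x": -8, "y": 1.9, "z": 0.3, "spin": 1.682, "grip": 65}, {"x": -8, "y": 1.9, "z": 0.3, "spin": 1.682, "grip": 65}, {"x": -8, "y": 1.9, "z": 0.3, "spin": 1.682, "grip": 65}, {"x": -8, "y": 1.9, "z": 0.3, "spin": 1.682, "grip": 65}, {"x": -8, "y": 1.9, "z": 0.3, "spin": 1.682, "grip": 65}, {"x": -8, "y": 1.9, "z": 0.3, "spin": 1.682, "grip": 65}, {"x": -8, "y": 1.9, "z": 0.3, "spin": 1.682, "grip": 65}, {"x": -8, "y": 1.9, "z": 0.3, "spin": 1.682, "grip": 65}, {"x": -8, "y": 1.9, "z": 0.3, "spin": 1.682, "grip": 65}, {"x": -8, "y": 1.9, "z": 0.3, "spin": 1.682, "grip": 65}, {"x": -8, "y": 1.9, "z": 0.3, "spin": 1.682, "grip": 65}, {"x": -8, "y": 1.9, "z": 0.3, "spin": 1.682, "grip": 65}]}}

```text
t: 33.02
ee_pos: [0.6406, 0.1705, 0.1586]
ee_rot: [0.0, 1.0, 0.001, -0.001]
force: [-0.0, -0.9, -0.5]
grip_width: 0.0615
gripper_force: 0.0
```

```bash
python3 -c "
from h import *
w=snap('wrist'); g=proj(w,[.643,.172,.091])[0]; c,r,A=blob(w,g,60,blue); print(g,c,r,A,onz(w,c,.091),onz(w,c,.085))
c,r,A=blob(w,(317,90),120,lambda h,s,v:(h>82)&(h<96)&(s>100)); print('teal',c,A,None if c is None else onz(w,c,.088))
go(.643,.172,.05,0)"
```

```text
[315.7978 200.9626] [313.4825 201.073 ] ((313.6923522949219, 200.96156311035156), (44.280399322509766, 47.133201599121094), 7.125016689300537) 1560.0 [0.6429 0.174  0.091 ] [0.6413 0.1741 0.085 ]
teal [380.7623 105.774 ] 2477.5 [0.7236 0.1185 0.088 ]
at [0.6407 0.1706 0.1588] phi 0.002 t 33.0667 -> x 0.10 y -0.06 z 4.35 spin 0.002  rows>=3 q6~1.83
```

Call:
{"fn": "move_arm", "kwargs": {"targets": [{"x": 0.06, "y": -0.12, "z": 0.5, "spin": 0, "grip": 65}, {"x": 0.06, "y": -0.12, "z": 1.5, "spin": 0, "grip": 65}, {"x": 0.06, "y": -0.12, "z": 2.5, "spin": 0, "grip": 65}, {"x": 0.06, "y": -0.12, "z": 3.5, "spin": 0, "grip": 65}, {"x": 0.06, "y": -0.12, "z": 4.2, "spin": 0, "grip": 65}, {"x": 0.06, "y": -0.12, "z": 4.35, "spin": 0, "grip": 65}, {"x": 0.06, "y": -0.12, "z": 4.35, "spin": 0, "grip": 55}, {"x": 0.06, "y": -0.12, "z": 4.35, "spin": 0, "grip": 45}, {"x": 0.06, "y": -0.12, "z": 4.35, "spin": 0, "grip": 35}, {"x": 0.06, "y": -0.12, "z": 4.35, "spin": 0, "grip": 30}, {"x": 0.06, "y": -0.12, "z": 4.35, "spin": 0, "grip": 30}, {"x": 0.06, "y": -0.12, "z": 4.35, "spin": 0, "grip": 30}, {"x": 0.06, "y": -0.12, "z": 4.35, "spin": 0, "grip": 30}], "newtons": 25}}

```text
t: 34.15
ee_pos: [0.6432, 0.1737, 0.0519]
ee_rot: [-0.0, 1.0, -0.0, 0.001]
force: [0.0, 0.8, 6.9]
grip_width: 0.0393
gripper_force: 25.0
```

```bash
python3 -c "
from h import *
go(.5023,.3159,.19,0)"
```

```text
at [0.6432 0.1737 0.0519] phi -0.0 t 34.15 -> x -5.63 y -5.69 z -5.53 spin -0.000  rows>=6 q6~2.13
```

Call:
{"fn": "move_arm", "kwargs": {"targets": [{"x": 0, "y": 0, "z": -0.3, "spin": 0, "grip": 30}, {"x": 0, "y": 0, "z": -1, "spin": 0, "grip": 30}, {"x": 0, "y": 0, "z": -2, "spin": 0, "grip": 30}, {"x": 0, "y": 0, "z": -3.2, "spin": 0, "grip": 30}, {"x": 0, "y": 0, "z": -4.4, "spin": 0, "grip": 30}, {"x": -0.3, "y": -0.3, "z": -5, "spin": 0, "grip": 30}, {"x": -0.9, "y": -0.9, "z": -5, "spin": 0, "grip": 30}, {"x": -1.7, "y": -1.7, "z": -5, "spin": 0, "grip": 30}, {"x": -2.5, "y": -2.5, "z": -5, "spin": 0, "grip": 30}, {"x": -3.3, "y": -3.3, "z": -5, "spin": 0, "grip": 30}, {"x": -4.1, "y": -4.1, "z": -5, "spin": 0, "grip": 30}, {"x": -4.8, "y": -4.9, "z": -5, "spin": 0, "grip": 30}, {"x": -5.3, "y": -5.4, "z": -5, "spin": 0, "grip": 30}, {"x": -5.6, "y": -5.7, "z": -5, "spin": 0, "grip": 30}, {"x": -5.6, "y": -5.7, "z": -5, "spin": 0, "grip": 30}, {"x": -5.6, "y": -5.7, "z": -5, "spin": 0, "grip": 30}]}}

```text
t: 35.48
ee_pos: [0.5024, 0.3162, 0.1757]
ee_rot: [0.0, 1.0, 0.0, 0.0]
force: [0.7, 0.2, -2.2]
grip_width: 0.0396
gripper_force: 25.0
```

```bash
python3 -c "
from h import *
s=robot.read_state(); print(s['grip_width'],s['gripper_force'],s['force'])
go(.5023,.3159,.057,0)"
```

```text
0.039611521407966456 24.986844062805176 [ 0.67    0.1514 -2.2151]
at [0.5024 0.3162 0.1757] phi 0.001 t 35.4833 -> x -0.01 y 0.01 z 4.75 spin 0.001  rows>=3 q6~2.13
```

Call:
{"fn": "move_arm", "kwargs": {"targets": [{"x": 0, "y": 0, "z": 0.8, "spin": 0, "grip": 30}, {"x": 0, "y": 0, "z": 1.8, "spin": 0, "grip": 30}, {"x": 0, "y": 0, "z": 2.8, "spin": 0, "grip": 30}, {"x": 0, "y": 0, "z": 3.6, "spin": 0, "grip": 30}, {"x": 0, "y": 0, "z": 4.2, "spin": 0, "grip": 30}, {"x": 0, "y": 0, "z": 4.5, "spin": 0, "grip": 30}, {"x": 0, "y": 0, "z": 4.65, "spin": 0, "grip": 30}, {"x": 0, "y": 0, "z": 4.75, "spin": 0, "grip": 30}, {"x": 0, "y": 0, "z": 4.77, "spin": 0, "grip": 30}, {"x": 0, "y": 0, "z": 4.77, "spin": 0, "grip": 30}]}}

```text
t: 36.32
ee_pos: [0.5031, 0.3161, 0.0572]
ee_rot: [-0.0, 1.0, -0.0, 0.001]
force: [-0.5, -0.5, -1.1]
grip_width: 0.0397
gripper_force: 25.0
```

Call:
{"fn": "move_arm", "kwargs": {"targets": [{"x": 0, "y": 0, "z": 0.02, "spin": 0, "grip": 30}, {"x": 0, "y": 0, "z": 0.04, "spin": 0, "grip": 30}, {"x": 0, "y": 0, "z": 0.06, "spin": 0, "grip": 30}, {"x": 0, "y": 0, "z": 0.06, "spin": 0, "grip": 30}]}}

```text
t: 36.65
ee_pos: [0.503, 0.3164, 0.0559]
ee_rot: [-0.0, 1.0, -0.0, 0.001]
force: [-0.8, -0.3, 5.0]
grip_width: 0.0395
gripper_force: 25.0
```

Contact. Releasing and retreating.

Call:
{"fn": "move_arm", "kwargs": {"targets": [{"x": 0, "y": 0, "z": 0, "spin": 0, "grip": 48}, {"x": 0, "y": 0, "z": 0, "spin": 0, "grip": 58}, {"x": 0, "y": 0, "z": 0, "spin": 0, "grip": 62}, {"x": 0, "y": 0, "z": 0, "spin": 0, "grip": 62}, {"x": 0, "y": 0, "z": -0.5, "spin": 0, "grip": 62}, {"x": 0, "y": 0, "z": -1.5, "spin": 0, "grip": 62}, {"x": 0, "y": 0, "z": -3, "spin": 0, "grip": 62}, {"x": 0, "y": 0, "z": -4.8, "spin": 0, "grip": 62}, {"x": 0, "y": 0, "z": -4.8, "spin": 0, "grip": 62}, {"x": 0, "y": 0, "z": -4.8, "spin": 0, "grip": 62}]}}

```text
t: 37.48
ee_pos: [0.5035, 0.3166, 0.1775]
ee_rot: [-0.001, 1.0, -0.0, 0.002]
force: [-1.8, -0.4, 1.7]
grip_width: 0.0594
gripper_force: 0.0
```

```bash
python3 -c "
from h import *
w,a,b=snap('wrist'),snap('scene'),snap('side'); s=robot.read_state(); print(s['ee_pos'],s['force'])
def t(n,P,f,r=14):
    k=[blob(q,proj(q,P)[0],r,f) for q in(a,b)]
    print(n,[x[2] for x in k], tri(ray(a,k[0][0]),ray(b,k[1][0])) if k[0][2]and k[1][2] else (onz(a,k[0][0],P[2]) if k[0][2] else None))
c,r,A=blob(w,proj(w,[.503,.316,.095])[0],60,blue); print('bcap wrist',c,r[1],A,onz(w,c,.095))
t('bcap',[.503,.316,.086],blue); t('wcap',[.449,-.4005,.088],white); t('stop',[.4575,-.321,.1015],yellow,10); t('rcol',[.5254,-.3677,.0135],red,25); t('gcol',[.5722,.365,.0135],green,25); t('rcap',[.4635,-.0636,.083],red)"
```

```text
[0.502  0.3158 0.1736] [-0.1956 -0.0043  0.1218]
bcap wrist [317.7043 200.836 ] (43.0, 42.0) 1381.5 [0.5025 0.3166 0.095 ]
bcap [157.5, 42.5] (array([0.4994, 0.3096, 0.0858]), np.float64(0.01290565679707137))
wcap [267.0, 0.5] (array([ 0.4152, -0.406 ,  0.0605]), np.float64(0.00896255192391449))
stop [43.5, 0] [ 0.4573 -0.3207  0.1015]
rcol [84.5, 0] [ 0.5275 -0.3671  0.0135]
gcol [23.5, 46.5] (array([0.5734, 0.3688, 0.0136]), np.float64(0.0005915921632160392))
rcap [166.0, 88.5] (array([ 0.4633, -0.0631,  0.0884]), np.float64(0.0007286997636958908))
```

```bash
python3 -c "
from h import *
print(robot.sign_off())"
```

```text
the job is handed in; nothing more can be done
None
```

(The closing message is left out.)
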